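# Put the tipped blood tube on ice

## Robot

A 6-joint arm with a two-finger parallel gripper is mounted at the origin on the work surface. World frame = base frame: x ahead of the robot, y to its left, z up, the work surface at z = 0. Lengths are in mm, angles in rad, forces in N, time in s.
With the tool pointing down it reaches from about 350 to 975 mm from the base axis. Payload 7.1 kg.
Tool frame: the origin (TCP) lies at the very end of the fingers, on their centre line; the grasp point (between the pads) lies 19 mm behind it; z points along the fingers, y is the line along which they close (so a half turn about z gives the same grasp; the last joint's range is limited). The gripper opens to 88 mm and grips with 3 to 60 N. Pads are 20 mm wide; open, the fingers measure 115 mm over their backs; the gripper's body (75 mm by 178 mm) begins 61 mm behind the grasp point.
Start: joints at [1.238, 0.423, 1.63, -0, 1.089, -0.019], TCP at [192.89, 594.473, 189.675] pointing down, gripper open.
Joint ranges: [-3, 3], [-0.9, 2.11], [0.09, 2.58], [-1.31, 4.45], [0.11, 2.69], [-2.54, 2.54]. Speed limits (rad/s): [2.39, 2.39, 3.01, 3.14, 3.14, 3.14].

## Interface

Orientations are given as a rotation vector (axis times angle).
In Python, from workcell import ctrl, optics gives the robot as it stands.
- The arm moves only by the shell command python3 -m jog 'ROWS'. ROWS is JSON, a list of rows, each a list of 7 numbers: the shift along the tool's x, y, z in units of 40 mm (1.0 is 40 mm), then the turn, a rotation vector about the tool's x, y, z in units of 6 degrees (1.0 is 6 degrees), then the opening, from 0 (shut) to 1 (fully open). A call has 1 to 20 rows; each row shifts and turns the commanded pose from where the row before left it, along the tool's axes as they then stand; what a row does not reach is not made up. A row lasts 1/10 s, in which the tool goes at most 50 mm and 8.59 degrees, less where a joint would pass 70% of its speed; a pose out of reach is approached as far as the arm can. A call is refused whole if a number of a shift passes 1 or a number of a turn 1, either way. A call with a gripper value outside its range is refused whole. The fingers move at their own pace and stop on an object; the grip force is fixed at half the most. Time passes only in rows, so rows that do not move let the fingers close. It gives the time, the measured TCP pose, the force, the opening and the grip force at its end, in the units of the state.
- ctrl.get_obs(): the state, without advancing time (a new reading comes with each control period).
- optics.get_image(name): name is "side" or "top" or "wrist"; returns the picture (384x512x3 uint8, red, green, blue); there is no depth.
- optics.camera_model(name): a dict with "fov_y" (degrees; the focal length in pixels is half the picture's height over the tangent of half this angle, whatever the lens; pixels are square), "cx", "cy" (the principal point, pixels), "view" (4x4, takes a point from world to camera coordinates); the wrist camera has in their place "hand_eye" (4x4, takes a point from camera to tool coordinates, whose origin is the TCP and whose axes are the flange's). Camera axes: x right, y up, looking along -z (the intrinsics and any distortion apply to the point x, -y, -z); pixel columns grow to the right and rows downward; lengths in mm; the calibration is good to about 2 mm. A picture is of the moment at which its call begins: read the wrist's pose just before it. camera_model takes no time and is no camera call.
- ctrl.close_job(): hands the job in; it is judged then, once.
Trained networks look in the newest picture that a camera, given by its name, has taken for a name from the list of things; names that differ only in an ending like _2 or _b are one class to them, and where a whole thing is asked for, a point or a joint stands for the part that bears it (a point fixed in the world has none). Each returns a list of dicts, best first, with "conf" (0 to 1); they miss things now and then, are a little off and sometimes report something else, mostly with a low value. They report only what shows in the picture. A call takes as long as a camera call. They do not tell look-alikes from the thing itself.
- optics.masks_of(target, camera): "pixels" (384x512 bool, what is visible of it) and "extent" ([centre column, centre row, width, height] in pixels, round what is visible of it).
The state is a dict: "t": time; "qpos": joint angles; "qvel": joint speeds; "joint_torque": joint torques, N m; "ee_pos": TCP position; "orientation": TCP orientation; "ft_force": force on the tool from outside, world axes, zero at the start; "moment": the same for the moment, N m; "width": finger opening in mm; "grasp_force": force on a finger pad.
Only numpy, scipy, OpenCV 4.12 (cv2) and the standard library are available. Lean on these libraries where they do the work, as an engineer would, in place of code of your own. Each camera call takes 0.05 s, during which the arm holds its last target. There are 200 camera calls.

## Task

Get the tipped-over blood tube on ice: using the scoop, carry at least three ice cubes from the tub into the steel pan without handling any ice with the gripper or spilling any, and lay the scoop back flat in its drip tray. Then pick the lying tube off the turntable and lay it inside the pan with the ice, lowering it in rather than dropping it. Leave the other things on the bench where they are.

Things in the scene. Friction and masses are not known exactly. Their poses are not given: they have to be found in the camera images.
- scoop: loose slippery aluminium scoop, 120 g, flat in the drip tray at first. Origin: centre of bowl underside; x out of the mouth, z up. Bowl 74 mm wide (y), from x = -38 (back wall) to the thin lip at x = 40; floor 3 mm; walls 36 mm tall at the back, cut down towards the lip. Handle: black level bar along x from -40 to -126, 18 mm wide (y), 60 to 84 mm above the underside
- scoop_grip (a point): centre of the scoop's handle, at x = -85, z = 72 mm in the scoop's frame, same axes as the scoop
- scoop_lip (a point): middle of the scoop's front lip, at its underside (x = 40, z = 0 mm), same axes as the scoop
- drip_tray: fixed shallow white tray, the scoop's resting place: 130 (x) by 120 (y) mm, 14 mm tall, walls 4 mm, inner floor 4 mm above the bench; origin under its centre. It holds the scoop's bowl, the handle sticks out over its edge
- ice_tub: fixed grey insulated tub of ice cubes, 220 (x) by 112 (y) mm, walls 10 mm; inside 200 by 92 mm, floor 20 mm and rim 62 mm above the bench; origin under its centre. At the start the cubes lie in its +x half, the -x half is empty
- pan: fixed empty round steel pan, 148 mm across, walls 4 mm, inside 140 mm across, inner floor 4 mm and rim 48 mm above the bench; origin under its centre
- pan_mid (a point): point on the pan's axis, 20 mm above the bench
- turntable: round tray, 210 mm across, that spins freely about its vertical axis; origin under its centre on the bench. Its top is 32 mm above the bench, its thin rim rises to 38 mm. Two capped vials (24 mm across, 44 mm tall) are fixed on it at x = -32 and +32, y = -62 mm; the tipped tube lies in its +y half
- tube: loose capped blood tube lying on its side on the turntable, 86 mm long, 16 g. Origin: on its axis at mid-length; x runs along it from cap to foot. Body 15 mm thick, eight-sided cap 17 mm thick from x = -42 to -24 mm
- tube_cap (a point): the centre of the tube's cap end (x = -42 mm)
- tube_foot (a point): near the tube's round foot (x = +42 mm)
- ice0: loose ice cube, 24 mm with rounded edges, 14 g, slippery; origin at its centre
- ice1: loose ice cube, 24 mm with rounded edges, 14 g, slippery; origin at its centre
- ice2: loose ice cube, 24 mm with rounded edges, 14 g, slippery; origin at its centre
- ice3: loose ice cube, 24 mm with rounded edges, 14 g, slippery; origin at its centre
- ice4: loose ice cube, 24 mm with rounded edges, 14 g, slippery; origin at its centre
- ice5: loose ice cube, 24 mm with rounded edges, 14 g, slippery; origin at its centre
- pen: bystander: ballpoint pen, 135 mm long, 9 mm thick, lying on the bench; origin under its middle
- specimen_cup: bystander: open plastic cup, 56 mm across, 60 mm tall; origin under its centre
- saline: bystander: small capped bottle, 44 mm across, 100 mm tall; origin under its centre
- tape_roll: bystander: roll of tape lying flat, 60 mm across, 25 mm tall; origin under its centre
Not all that is in view belongs to the job. There is more than one size of the tube; the job needs the smaller.

How it is judged (in metres and radians):
On the way, in this order (a step that is already met when the one before it is completed fails the run):
1. at least three ice cubes are in the pan, while the tube is still out of it ((distance between each of ice0, ice1, ice2 and pan_mid below 0.075 m or distance between each of ice3, ice4, ice5 and pan_mid below 0.075 m or ((distance between each of ice0, ice1 and pan_mid below 0.075 m or distance between each of ice0, ice2 and pan_mid below 0.075 m or distance between each of ice1, ice2 and pan_mid below 0.075 m) and distance between any of ice3, ice4, ice5 and pan_mid below 0.075 m) or (distance between any of ice0, ice1, ice2 and pan_mid below 0.075 m and (distance between each of ice3, ice4 and pan_mid below 0.075 m or distance between each of ice3, ice5 and pan_mid below 0.075 m or distance between each of ice4, ice5 and pan_mid below 0.075 m))) and horizontal distance between tube and pan above 0.12 m), for 0.2 s.
2. the scoop lies flat in the drip tray, let go (x of scoop in the frame of drip_tray between -0.035 and 0.035 m and y of scoop in the frame of drip_tray between -0.035 and 0.035 m and z of scoop in the frame of drip_tray between 0 and 0.012 m and angle between scoop's own z axis and vertical below 0.12 rad and contact force between the fingers and scoop below 0.1 N), for 0.2 s.
3. the tube is held in the gripper, lowered into the pan (distance between each of tube_cap, tube_foot and pan_mid below 0.075 m and contact force between the fingers and tube above 0.5 N), for 0.05 s.
At the end, for the whole second after the job is handed in: Three or more ice cubes in the pan, the rest in pan or tub; scoop let go, flat (within 7 degrees) in the drip tray, bowl centre within 35 mm of the tray centre along each side; tube at rest in the pan, both ends within 75 mm of pan_mid (all of step 2 and (distance between each of ice0, ice1, ice2 and pan_mid below 0.075 m or distance between each of ice3, ice4, ice5 and pan_mid below 0.075 m or ((distance between each of ice0, ice1 and pan_mid below 0.075 m or distance between each of ice0, ice2 and pan_mid below 0.075 m or distance between each of ice1, ice2 and pan_mid below 0.075 m) and distance between any of ice3, ice4, ice5 and pan_mid below 0.075 m) or (distance between any of ice0, ice1, ice2 and pan_mid below 0.075 m and (distance between each of ice3, ice4 and pan_mid below 0.075 m or distance between each of ice3, ice5 and pan_mid below 0.075 m or distance between each of ice4, ice5 and pan_mid below 0.075 m))) and (distance between ice0 and pan_mid below 0.075 m or (horizontal distance between ice0 and ice_tub below 0.11 m and height (world z) of ice0 above 0.026 m)) and (distance between ice1 and pan_mid below 0.075 m or (horizontal distance between ice1 and ice_tub below 0.11 m and height (world z) of ice1 above 0.026 m)) and (distance between ice2 and pan_mid below 0.075 m or (horizontal distance between ice2 and ice_tub below 0.11 m and height (world z) of ice2 above 0.026 m)) and (distance between ice3 and pan_mid below 0.075 m or (horizontal distance between ice3 and ice_tub below 0.11 m and height (world z) of ice3 above 0.026 m)) and (distance between ice4 and pan_mid below 0.075 m or (horizontal distance between ice4 and ice_tub below 0.11 m and height (world z) of ice4 above 0.026 m)) and (distance between ice5 and pan_mid below 0.075 m or (horizontal distance between ice5 and ice_tub below 0.11 m and height (world z) of ice5 above 0.026 m)) and distance between each of tube_cap, tube_foot and pan_mid below 0.075 m and linear speed of each of tube, scoop below 0.02 m/s); the robot touches nothing.
It fails at once if the gripper or arm touches an ice cube before the tube is brought to the pan (horizontal distance between tube and pan above 0.12 m and (contact force between any of the fingers, the arm and ice0 above 0.5 N or contact force between any of the fingers, the arm and ice1 above 0.5 N or contact force between any of the fingers, the arm and ice2 above 0.5 N or contact force between any of the fingers, the arm and ice3 above 0.5 N or contact force between any of the fingers, the arm and ice4 above 0.5 N or contact force between any of the fingers, the arm and ice5 above 0.5 N)).
It fails at once if a bystander (pen) is shifted more than 30 mm (distance of pen from where it was at the start of the episode above 0.03 m).
It fails at once if a bystander (specimen_cup) is shifted more than 30 mm (distance of specimen_cup from where it was at the start of the episode above 0.03 m).
It fails at once if a bystander (saline) is shifted more than 30 mm (distance of saline from where it was at the start of the episode above 0.03 m).
It fails at once if a bystander (tape_roll) is shifted more than 30 mm (distance of tape_roll from where it was at the start of the episode above 0.03 m).
It also fails if it takes over 72 s, if anything falls off the work surface, if the arm or the gripper's body presses on something with over 40 N, if the wrist force passes 120 N, or if a joint passes its speed limit or range.

## Working session

There is one attempt and no reset: what is moved stays moved. The work goes in short steps, Python scripts to look and compute and a shell command to move; the robot and the scene stay as the last step left them, time stands still between calls to the robot, and variables do not carry over. Pictures are saved under pics/ and viewed, at most 10 in all, crops included, and the job is handed in when it is done.

```bash
mkdir -p pics; ls; python3 - <<'E'
from workcell import ctrl, optics
import cv2
import numpy as np
ims=[]
for c in ["top","side"]:
    im=optics.get_image(c); cv2.imwrite(f"pics/{c}0.png",im[:,:,::-1])
    m=optics.camera_model(c); print(c,{k:(np.round(v,3).tolist() if not isinstance(v,(int,float,str)) else v) for k,v in m.items()})
m=optics.camera_model("wrist");print(m)
print(ctrl.get_obs())
E
```

```text
pics
top {'fov_y': 45.626006904397954, 'cx': 244.86241012225082, 'cy': 193.59837484753706, 'view': [[0.026, -1.0, -0.006, 4.715], [0.998, 0.025, 0.062, -569.088], [-0.062, -0.007, 0.998, -1437.904], [0.0, 0.0, 0.0, 1.0]]}
side {'fov_y': 50.0244621170545, 'cx': 256.9426468464608, 'cy': 199.43885237368966, 'view': [[0.774, -0.634, -0.008, -412.86], [0.465, 0.559, 0.686, -295.956], [-0.43, -0.535, 0.727, -860.636], [0.0, 0.0, 0.0, 1.0]]}
{'fov_y': 66.10784763168697, 'cx': 260.7228502880814, 'cy': 184.87671901134163, 'hand_eye': array([[ 2.03733391e-05,  9.65344462e-01,  2.60979060e-01,
         7.19345187e+01],
       [ 9.99999998e-01, -4.85340412e-06, -6.01126094e-05,
         3.07062677e-01],
       [-5.67627377e-05,  2.60979061e-01, -9.65344460e-01,
        -1.95256203e+02],
       [ 0.00000000e+00,  0.00000000e+00,  0.00000000e+00,
         1.00000000e+00]])}
{'t': 0.1, 'qpos': array([ 1.23801998e+00,  4.23779265e-01,  1.63060034e+00, -2.92879326e-05,
        1.08859148e+00, -1.90093182e-02]), 'qvel': array([-5.91337594e-04, -1.80840437e-03, -5.92444396e-05, -7.93119154e-04,
       -1.57887369e-03, -3.60406039e-04]), 'joint_torque': array([-2.21389760e-04, -5.45611560e+01, -2.74320316e+01,  6.45359536e-02,
        1.87967776e-02, -5.40555811e-05]), 'ee_pos': array([192.71459953, 593.97619425, 188.97538909]), 'orientation': array([-4.90789902e-01, -3.10280036e+00,  2.13881857e-03]), 'ft_force': array([-0.01137752, -0.41111763,  0.52238779]), 'moment': array([-0.05572708,  0.03456897, -0.03091372]), 'grasp_force': 0.0, 'width': 87.56349850831207}
```

```bash
python3 -c "
import cv2
for c in ['top','side']:
    im=cv2.imread(f'pics/{c}0.png'); cv2.imwrite(f'pics/{c}0b.png',cv2.resize(im,(800,600),interpolation=cv2.INTER_CUBIC))"
```

```text
(no output)
```

View pics/top0b.png

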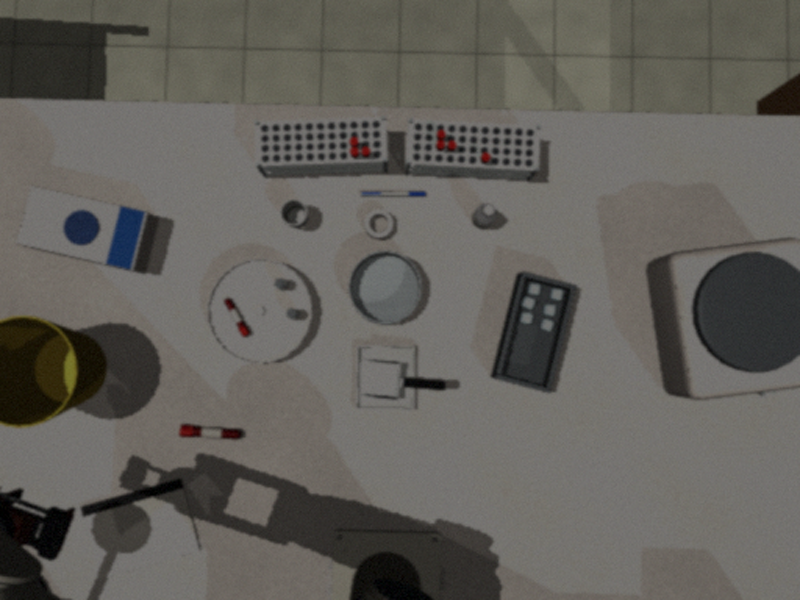

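View pics/side0b.png

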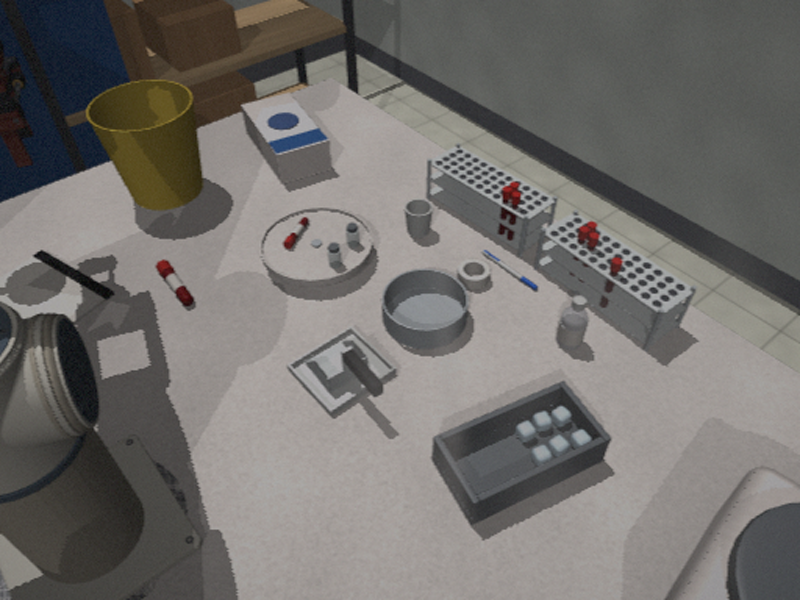

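The top view (800×600 scale) shows:
- The turntable at (262,311), with the short tube at (238,317).
- The scoop in its tray at (385,380), mouth towards +y.
- The pan at (388,288).
- The tub at (535,330), with six cubes at its far end.
- A longer decoy tube on the bench at (212,432).

The side view agrees. Next I fit poses to the masks.

```bash
cat > h.py <<'E'
import numpy as np, cv2
from workcell import ctrl, optics
from scipy.optimize import minimize
from scipy.spatial.transform import Rotation as Rot
def cam(name,obs=None):
    m=optics.camera_model(name); f=192/np.tan(np.radians(m["fov_y"])/2)
    if name=="wrist":
        T=np.eye(4);T[:3,:3]=Rot.from_rotvec(obs["orientation"]).as_matrix();T[:3,3]=obs["ee_pos"]
        V=np.linalg.inv(T@m["hand_eye"])
    else: V=np.array(m["view"])
    return f,m["cx"],m["cy"],V
def proj(c,P):
    f,cx,cy,V=c; q=np.asarray(P)@V[:3,:3].T+V[:3,3]
    return np.c_[cx+f*q[:,0]/-q[:,2],cy-f*q[:,1]/-q[:,2]]
def ray(c,uv,z):
    f,cx,cy,V=c; d=V[:3,:3].T@np.array([(uv[0]-cx)/f,-(uv[1]-cy)/f,-1]); o=-V[:3,:3].T@V[:3,3]
    return o+d*(z-o[2])/d[2]
def box(x0,x1,y0,y1,z0,z1): return np.array([[x,y,z] for x in(x0,x1) for y in(y0,y1) for z in(z0,z1)],float)
def cyl(r,z0,z1,cx=0,cy=0):
    a=np.linspace(0,2*np.pi,48,endpoint=False); return np.array([[cx+r*np.cos(t),cy+r*np.sin(t),z] for t in a for z in(z0,z1)])
def tubep(): # axis along x, at z=39.5
    a=np.linspace(0,2*np.pi,12,endpoint=False)
    return np.array([[x,r*np.cos(t),39.5+r*np.sin(t)] for x,r in((-42,8.5),(-24,8.5),(-24,7.5),(38,7.5),(43,3)) for t in a])
MODELS=dict(ice_tub=[box(-110,110,-56,56,0,62)],pan=[cyl(74,0,48)],drip_tray=[box(-65,65,-60,60,0,14)],turntable=[cyl(105,0,38)],
 scoop=[np.vstack([box(-38,-37,-37,37,4,40),box(-38,40,-37,37,4,7)]),box(-126,-40,-9,9,64,88)],tube=[tubep()])
def place(P,p): c,s=np.cos(p[2]),np.sin(p[2]); return np.c_[c*P[:,0]-s*P[:,1]+p[0],s*P[:,0]+c*P[:,1]+p[1],P[:,2]]
K=4
def raster(c,parts,p,hull):
    im=np.zeros((384*K//2,512*K//2),np.uint8); 
    qs=[proj(c,place(P,p)) for P in parts]
    if hull: qs=[np.vstack(qs)]
    for q in qs: cv2.fillConvexPoly(im,cv2.convexHull(((q+.5)*K/2*16).astype(np.int32)),1,shift=4)
    return im>0
def fit(name,masks,p0,hull=True,parts=None):
    parts=parts or MODELS[name]; ms=[]
    for c,m in masks:
        m=cv2.resize(m.astype(np.uint8),None,fx=K/2,fy=K/2,interpolation=cv2.INTER_NEAREST)
        if hull:
            n=np.argwhere(m)[:,::-1].astype(np.int32); m=np.zeros_like(m); cv2.fillConvexPoly(m,cv2.convexHull(n),1)
        ms.append((c,m>0))
    def cost(p):
        p=np.array([p[0],p[1],p[2]/100]);s=0
        for c,m in ms:
            r=raster(c,parts,p,hull); s+=1-(r&m).sum()/(r|m).sum()
        return s/len(ms)
    x0=np.array([p0[0],p0[1],p0[2]*100])
    best=None
    for k in range(2):
        sx=np.vstack([x0]+[x0+d for d in np.diag([12,12,15.])]) 
        b=minimize(cost,x0,method="Nelder-Mead",options=dict(initial_simplex=sx,xatol=.1,fatol=1e-4)); x0=b.x
    return np.array([b.x[0],b.x[1],b.x[2]/100]),b.fun
def get(name,camera):
    r=optics.masks_of(name,camera); return r
E
python3 - <<'E'
from h import *
C={c:cam(c) for c in("top","side")}
for c in C: optics.get_image(c)
init=dict(ice_tub=None,pan=None,drip_tray=None,turntable=None,scoop=None,tube=None)
yaw=dict(ice_tub=-.2,scoop=1.57,drip_tray=1.57,tube=-2.2)
for n in init:
    ms=[]
    for c in C:
        r=get(n,c); print(n,c,[(round(a["conf"],2),np.round(a["extent"]).tolist()) for a in r][:3])
        if not r: continue
        if n=="tube": r=[a for a in r if (abs(a["extent"][0]-152)<15 and c=="top" and abs(a["extent"][1]-203)<15) or (c=="side" and abs(a["extent"][0]-190)<12 and abs(a["extent"][1]-149)<15)]
        if r: ms.append((C[c],r[0]["pixels"]))
    if not ms: continue
    e=np.argwhere(ms[0][1]).mean(0)[::-1]; p0=ray(ms[0][0],e,30)
    for sel in ([0],[0,1]) :
        if max(sel)>=len(ms): continue
        print("  ",sel,[np.round(v,3) for v in fit(n,[ms[i] for i in sel],[p0[0],p0[1],yaw.get(n,0)],hull=n!="scoop")])
for i in range(1):
    r=get("ice0","top"); print([(round(a["conf"],2),np.round(ray(C["top"],a["extent"][:2],44)).tolist()[:2]) for a in r])
for n in("pen","specimen_cup","saline","tape_roll"):
    r=get(n,"top"); print(n,[(round(a["conf"],2),np.round(ray(C["top"],a["extent"][:2],10)).tolist()[:2]) for a in r])
E
```

```text
ice_tub top [(0.66, [344.0, 213.0, 53.0, 72.0])]
ice_tub side [(0.67, [333.0, 289.0, 111.0, 91.0])]
   [0] [array([ 5.18361e+02, -2.80811e+02, -2.23000e-01]), np.float64(0.033)]
   [0, 1] [array([ 5.16321e+02, -2.82376e+02, -2.32000e-01]), np.float64(0.032)]
pan top [(0.93, [245.0, 185.0, 47.0, 46.0])]
pan side [(0.96, [272.0, 200.0, 60.0, 55.0]), (0.29, [188.0, 150.0, 15.0, 22.0])]
   [0] [array([6.00447e+02, 1.74030e+01, 4.40000e-02]), np.float64(0.019)]
   [0, 1] [array([5.9875e+02, 1.8292e+01, 2.0500e-01]), np.float64(0.035)]
drip_tray top [(0.82, [243.0, 242.0, 40.0, 39.0]), (0.4, [153.0, 203.0, 16.0, 23.0])]
drip_tray side [(0.67, [220.0, 238.0, 71.0, 52.0]), (0.52, [189.0, 148.0, 15.0, 19.0]), (0.4, [266.0, 139.0, 19.0, 24.0])]
   [0] [array([418.996,  13.245,   1.676]), np.float64(0.144)]
   [0, 1] [array([416.369,  14.332,   1.667]), np.float64(0.135)]
turntable top [(0.76, [164.0, 198.0, 65.0, 65.0])]
turntable side [(0.95, [200.0, 158.0, 74.0, 50.0])]
   [0] [array([5.47235e+02, 2.71204e+02, 1.47000e-01]), np.float64(0.015)]
   [0, 1] [array([5.46619e+02, 2.72621e+02, 1.50000e-02]), np.float64(0.07)]
scoop top [(0.74, [259.0, 241.0, 56.0, 28.0])]
scoop side [(0.73, [220.0, 234.0, 49.0, 34.0]), (0.71, [203.0, 157.0, 75.0, 54.0])]
   [0] [array([415.424,  22.762,   1.513]), np.float64(0.073)]
   [0, 1] [array([414.409,  22.698,   1.514]), np.float64(0.094)]
tube top [(0.73, [135.0, 278.0, 42.0, 6.0])]
tube side [(0.65, [110.0, 182.0, 24.0, 33.0]), (0.62, [186.0, 150.0, 12.0, 18.0])]
   [0] [array([525.212, 312.255,  -2.591]), np.float64(0.223)]
[(0.64, [546.0, -269.0]), (0.53, [530.0, -310.0]), (0.5, [594.0, -326.0]), (0.47, [600.0, -283.0])]
pen [(0.23, [550.0, -278.0])]
specimen_cup [(0.49, [747.0, 211.0])]
saline [(0.55, [757.0, -187.0]), (0.46, [605.0, -290.0]), (0.25, [601.0, 9.0])]
tape_roll [(0.71, [729.0, 29.0])]
```

```bash
cat >> h.py <<'E'
from scipy.linalg import logm,expm
def down(yaw,pitch=0):
    "tool x at world yaw, pointing down; pitch>0: lip up"
    c,s=np.cos(yaw),np.sin(yaw); R=np.array([[c,s,0],[s,-c,0],[0,0,-1.]])
    return R@Rot.from_rotvec([0,pitch,0]).as_matrix()
def pose(o=None):
    o=o or ctrl.get_obs(); T=np.eye(4);T[:3,:3]=Rot.from_rotvec(o["orientation"]).as_matrix();T[:3,3]=o["ee_pos"]; return T
def plan(pos,R,N=None,T0=None):
    "constant-row screw from T0 to (pos,R): prints the row and the mid path"
    T0=pose() if T0 is None else T0; T=np.eye(4);T[:3,:3]=R;T[:3,3]=pos
    L=logm(np.linalg.inv(T0)@T).real
    need=lambda n:(lambda I:np.r_[I[:3,3]/40,Rot.from_matrix(I[:3,:3]).as_rotvec()/np.radians(6)])(expm(L/n))
    n=N or 1
    while np.abs(need(n)).max()>.98: n+=1
    r=need(n); print("N",n,"row",np.round(r,3).tolist(),"mid",np.round((T0@expm(L/2))[:3,3]).tolist())
    return T
def scoop_tcp(origin,yaw,pitch,g=(-85,72),depth=19):
    "TCP so that scoop underside centre is at origin; pitch lip up"
    R=down(yaw,pitch); o=np.asarray(origin,float); grip=o+R@np.array([g[0],0,-g[1]]); return grip+R@np.array([0,0,depth]),R
def st():
    o=ctrl.get_obs();R=pose(o)[:3,:3]; print("t",round(o["t"],2),"tcp",np.round(o["ee_pos"],1),"yaw",round(np.arctan2(R[1,0],R[0,0]),3),"lipup",round(np.arcsin(R[2,0]),3),"roll",round(R[2,1],3),"q",np.round(o["qpos"],2),"F",np.round(o["ft_force"],1),"w",round(o["width"],1),"g",round(o["grasp_force"],1))
E
python3 - <<'E'
from h import *
st(); T=plan([410,-62,190],down(1.513),20)
E
```

```text
t 1.05 tcp [192.9 594.5 189.7] yaw 2.828 lipup -0.0 roll -0.0 q [ 1.24  0.42  1.63 -0.    1.09 -0.02] F [ 0.6 -0.4 -0.5] w 87.9 g 0.0
N 20 row [-0.884, -0.286, -0.0, -0.0, 0.0, 0.628] mid [413.0, 303.0, 190.0]
```

```bash
python3 -m jog '[[-0.884,-0.286,0,0,0,0.628,1],[-0.884,-0.286,0,0,0,0.628,1],[-0.884,-0.286,0,0,0,0.628,1],[-0.884,-0.286,0,0,0,0.628,1],[-0.884,-0.286,0,0,0,0.628,1],[-0.884,-0.286,0,0,0,0.628,1],[-0.884,-0.286,0,0,0,0.628,1],[-0.884,-0.286,0,0,0,0.628,1],[-0.884,-0.286,0,0,0,0.628,1],[-0.884,-0.286,0,0,0,0.628,1],[-0.884,-0.286,0,0,0,0.628,1],[-0.884,-0.286,0,0,0,0.628,1],[-0.884,-0.286,0,0,0,0.628,1],[-0.884,-0.286,0,0,0,0.628,1],[-0.884,-0.286,0,0,0,0.628,1],[-0.884,-0.286,0,0,0,0.628,1],[-0.884,-0.286,0,0,0,0.628,1],[-0.884,-0.286,0,0,0,0.628,1],[-0.884,-0.286,0,0,0,0.628,1],[-0.884,-0.286,0,0,0,0.628,1]]'
python3 - <<'E'
from h import *
st(); o=ctrl.get_obs(); im=optics.get_image("wrist"); c=cam("wrist",o)
r=get("scoop","wrist"); print([(a["conf"],a["extent"]) for a in r])
im=im.copy()
for P in MODELS["scoop"]: 
    h=cv2.convexHull(proj(c,place(P,[415,22.7,1.513])).astype(np.float32)).astype(np.int32); cv2.polylines(im,[h],True,(255,0,0))
if r:
    for hull in (False,True):
        f,v=fit("scoop",[(c,r[0]["pixels"])],[415,22.7,1.513],hull=hull); print(f,v)
    cs,_=cv2.findContours(r[0]["pixels"].astype(np.uint8),0,1); cv2.drawContours(im,cs,-1,(0,255,0))
cv2.imwrite("pics/w1.png",im[:,:,::-1])
E
```

```text
t: 3.05
ee_pos: [409.7, -63.0, 190.0]
orientation: [2.288, 2.152, 0.001]
ft_force: [0.1, -0.4, -0.4]
width: 87.7
grasp_force: 0.0
t 3.05 tcp [409.7 -63.  190. ] yaw 1.51 lipup -0.0 roll 0.001 q [-0.18  0.11  2.07 -0.    0.96 -0.12] F [ 0.1 -0.4 -0.4] w 87.7 g 0.0
[(0.76, [259.9, 137.0, 62.2, 153.8]), (0.34, [426.8, 82.2, 153.0, 139.5])]
[413.41795649  22.81764791   1.51075616] 0.051155252659574435
[413.66049825  22.87470262   1.51054395] 0.04536293448265172
```

View pics/w1.png

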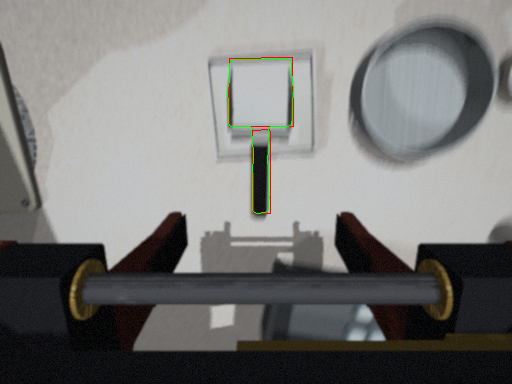

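The overlay matches the scoop, with the bowl at (260,92) and the handle at (261,180), so I go down and grasp.

```bash
python3 -m jog '[[0.2,-0.034,0.5,0,0,0,1],[0,0,0.7,0,0,0,1],[0,0,0.7,0,0,0,1],[0,0,0.7,0,0,0,1],[0,0,0.5,0,0,0,1],[0,0,0.225,0,0,0,1],[0,0,0,0,0,0,1],[0,0,0,0,0,0,0],[0,0,0,0,0,0,0],[0,0,0,0,0,0,0],[0,0,0,0,0,0,0],[0,0,0,0,0,0,0],[0,0,0,0,0,0,0],[0,0,0,0,0,0,0]]'; python3 -c "
from h import *
st()"
```

```text
t: 4.55
ee_pos: [408.9, -53.5, 56.7]
orientation: [2.285, 2.156, 0.0]
ft_force: [-0.8, 0.1, -0.0]
width: 35.4
grasp_force: 0.0
t 4.55 tcp [408.9 -53.5  56.7] yaw 1.512 lipup -0.0 roll 0.0 q [-0.16  0.36  2.17 -0.    0.61 -0.1 ] F [-0.8  0.1 -0. ] w 35.4 g 0.0
```

```bash
python3 -m jog '[[0,0,0,0,0,0,0],[0,0,0,0,0,0,0],[0,0,0,0,0,0,0],[0,0,0,0,0,0,0],[0,0,0,0,0,0,0],[0,0,0,0,0,0,0],[0,0,-0.1,0,0,0,0],[0,0,-0.3,0,0,0,0],[0,0,-0.6,0,0,0,0],[0,0,-0.8,0,0,0,0],[0,0,-0.8,0,0,0,0],[0,0,-0.6,0,0,0,0],[0,0,-0.3,0,0,0,0],[0,0,0,0,0,0,0]]'; python3 - <<'E'
from h import *
st(); o=ctrl.get_obs(); im=optics.get_image("wrist"); c=cam("wrist",o)
T=pose(o)
r=get("scoop","wrist"); print([(a["conf"],a["extent"]) for a in r])
# side-on: fit pitch & x-offset of scoop in tool frame using wrist+side masks
im2=optics.get_image("side"); rs=get("scoop","side"); print([(a["conf"],a["extent"]) for a in rs])
cs=cam("side")
S=[np.vstack([box(-38,-37,-37,37,0,36),box(-38,40,-37,37,0,3)]),box(-126,-40,-9,9,60,84)]
for p in (-.2,-.1,0,.1):
    R=down(np.arctan2(T[1,0],T[0,0]),p); grip=T[:3,3]+T[:3,:3]@[0,0,-19]
    q=[proj(c,(P-[-78,0,72])@np.diag([1,-1,-1])@R.T+grip) for P in S]
    m=np.zeros((384,512),np.uint8)
    for k in q: cv2.fillConvexPoly(m,cv2.convexHull(k.astype(np.float32)).astype(np.int32),1)
    q2=[proj(cs,(P-[-78,0,72])@np.diag([1,-1,-1])@R.T+grip) for P in S]
    m2=np.zeros((384,512),np.uint8)
    for k in q2: cv2.fillConvexPoly(m2,cv2.convexHull(k.astype(np.float32)).astype(np.int32),1)
    f=lambda m,r:[round((m.astype(bool)&a["pixels"]).sum()/(m.astype(bool)|a["pixels"]).sum(),3) for a in r]
    print(p,f(m,r),f(m2,rs))
cv2.imwrite("pics/s2.png",cv2.resize(im2[150:330,120:360],(720,540))[:,:,::-1])
E
```

```text
t: 5.95
ee_pos: [410.2, -53.7, 198.6]
orientation: [2.283, 2.153, 0.004]
ft_force: [0.6, -0.8, 1.1]
width: 0.4
grasp_force: 0.0
t 5.95 tcp [410.2 -53.7 198.6] yaw 1.512 lipup -0.0 roll 0.004 q [-0.16  0.09  2.07 -0.    0.98 -0.1 ] F [ 0.6 -0.8  1.1] w 0.4 g 0.0
[(0.81, [261.5, 143.3, 65.2, 147.2])]
[(0.79, [220.7, 235.8, 47.2, 37.2])]
-0.2 [np.float64(0.424)] [np.float64(0.0)]
-0.1 [np.float64(0.386)] [np.float64(0.0)]
0 [np.float64(0.352)] [np.float64(0.0)]
0.1 [np.float64(0.316)] [np.float64(0.0)]
```

View pics/s2.png

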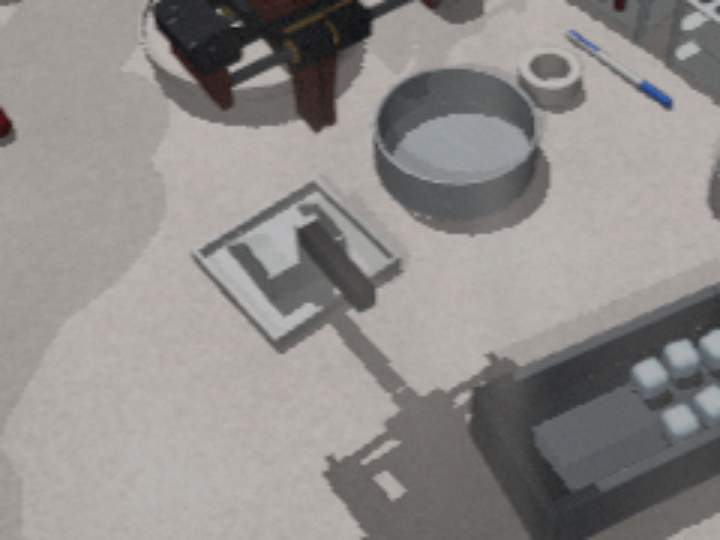

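The scoop is still in its tray and the fingers shut on nothing. I re-measure before trying again.

```bash
python3 - <<'E'
from h import *
o=ctrl.get_obs(); c=cam("wrist",o); optics.get_image("wrist"); r=get("scoop","wrist")
cs=cam("side"); rs=get("scoop","side"); ct=cam("top"); optics.get_image("top"); rt=get("scoop","top")
for ms in ([(c,r[0]["pixels"])],[(cs,rs[0]["pixels"])],[(c,r[0]["pixels"]),(cs,rs[0]["pixels"])]):
    print(fit("scoop",ms,[413.5,22.8,1.511],hull=False))
print([(a["conf"],a["extent"]) for a in rt])
# handle height check: dark pixels in wrist mask bbox
E
```

```text
(array([413.46296479,  22.69359813,   1.5119585 ]), np.float64(0.061723066298342566))
(array([414.10560401,  24.45524359,   1.49529008]), np.float64(0.09793939393939399))
(array([413.9171062 ,  22.96654942,   1.50052562]), np.float64(0.0828322483711233))
[(0.84, [243.4, 241.7, 23.0, 26.8]), (0.37, [350.4, 208.6, 9.5, 12.9])]
```

```bash
python3 -m jog '[[0,-0.03,0,0,0,0,0.6],[0,0,0.2,0,0,0,0.6],[0,0,0.3,0,0,0,0.6],[0,0,0.3,0,0,0,0.6],[0,0,0.4,0,0,0,0.6],[0,0,0.4,0,0,0,0.6],[0,0,0.4,0,0,0,0.6],[0,0,0.4,0,0,0,0.6],[0,0,0.4,0,0,0,0.6],[0,0,0.4,0,0,0,0.6],[0,0,0.3,0,0,0,0.6],[0,0,0.14,0,0,0,0.6],[0,0,0,0,0,0,0],[0,0,0,0,0,0,0],[0,0,0,0,0,0,0],[0,0,0,0,0,0,0],[0,0,0,0,0,0,0],[0,0,0,0,0,0,0],[0,0,0,0,0,0,0],[0,0,0,0,0,0,0]]'; python3 -c "
from h import *
st()"
```

```text
t: 8.4
ee_pos: [408.1, -53.5, 51.3]
orientation: [2.285, 2.155, 0.001]
ft_force: [-0.7, -1.0, 2.2]
width: 17.5
grasp_force: 30.0
t 8.4 tcp [408.1 -53.5  51.3] yaw 1.512 lipup -0.0 roll 0.001 q [-0.16  0.37  2.18 -0.    0.6  -0.1 ] F [-0.7 -1.   2.2] w 17.5 g 30.0
```

```bash
python3 -m jog '[[0,0,-0.1,0,0,0,0],[0,0,-0.2,0,0,0,0],[0,0,-0.3,0,0,0,0],[0,0,-0.4,0,0,0,0],[0,0,-0.5,0,0,0,0],[0,0,-0.5,0,0,0,0],[0,0,-0.5,0,0,0,0],[0,0,-0.3,0,0,0,0],[0,0,0,0,0,0,0]]'; cat >> h.py <<'E'
SP=[np.vstack([box(-38,-37,-37,37,0,36),box(-38,40,-37,37,0,3)]),box(-126,-40,-9,9,60,84)]
def held(save=None):
    "fit in-hand scoop pitch/x/z relative to tool with wrist camera"
    o=ctrl.get_obs(); T=pose(o); c=cam("wrist",o); im=optics.get_image("wrist"); r=get("scoop","wrist")
    cs=cam("side"); im2=optics.get_image("side"); rs=get("scoop","side")
    def ras(c,p):
        R=T[:3,:3]@Rot.from_rotvec([0,p[0]/50,0]).as_matrix(); g=T[:3,3]+T[:3,:3]@[0,0,-24.7]; m=np.zeros((384,512),np.uint8)
        for P in SP:
            q=proj(c,(P-[p[1],0,72])@np.diag([1,-1,-1])@R.T+g); cv2.fillConvexPoly(m,cv2.convexHull((q*16).astype(np.int32)),1,shift=4)
        return m>0
    ms=[(c,r[0]["pixels"])]if r else []
    tip=proj(cs,T[:3,3][None])[0]
    rs=[a for a in rs if np.hypot(*(np.array(a["extent"][:2])-tip))<70]
    for name,M in (("wrist",ms),("side",[(cs,rs[0]["pixels"])] if rs else [])):
        if not M: print(name,"none"); continue
        f=lambda p:np.mean([1-(ras(c,p)&m).sum()/(ras(c,p)|m).sum() for c,m in M])
        b=minimize(f,[0,-76],method="Nelder-Mead",options=dict(initial_simplex=[[0,-76],[5,-76],[0,-70]],xatol=.05,fatol=1e-4)); print(name,"pitch",round(b.x[0]/50,3),"gx",round(b.x[1],1),"cost",round(b.fun,3))
    if save: cv2.imwrite(save,np.hstack([cv2.resize(im,(400,300)),cv2.resize(im2,(400,300))])[:,:,::-1])
E
python3 -c "
from h import *
st(); held('pics/h1.png')"
```

```text
t: 9.3
ee_pos: [408.7, -53.6, 164.9]
orientation: [2.283, 2.154, 0.003]
ft_force: [0.1, 0.8, -2.5]
width: 17.3
grasp_force: 30.0
t 9.3 tcp [408.7 -53.6 164.9] yaw 1.513 lipup -0.0 roll 0.003 q [-0.16  0.14  2.1   0.    0.9  -0.1 ] F [ 0.1  0.8 -2.5] w 17.3 g 30.0
wrist pitch -0.022 gx -77.2 cost 0.129
side pitch -0.039 gx -76.2 cost 0.253
```

```bash
python3 -c "
from h import *
plan([390,-252,165],down(-.228),20)"
```

```text
N 20 row [-0.198, 0.203, -0.003, -0.001, 0.001, 0.831] mid [445.0, -157.0, 164.0]
```

```bash
python3 -m jog '[[-0.198,0.203,0,0,0,0.831,0],[-0.198,0.203,0,0,0,0.831,0],[-0.198,0.203,0,0,0,0.831,0],[-0.198,0.203,0,0,0,0.831,0],[-0.198,0.203,0,0,0,0.831,0],[-0.198,0.203,0,0,0,0.831,0],[-0.198,0.203,0,0,0,0.831,0],[-0.198,0.203,0,0,0,0.831,0],[-0.198,0.203,0,0,0,0.831,0],[-0.198,0.203,0,0,0,0.831,0],[-0.198,0.203,0,0,0,0.831,0],[-0.198,0.203,0,0,0,0.831,0],[-0.198,0.203,0,0,0,0.831,0],[-0.198,0.203,0,0,0,0.831,0],[-0.198,0.203,0,0,0,0.831,0],[-0.198,0.203,0,0,0,0.831,0],[-0.198,0.203,0,0,0,0.831,0],[-0.198,0.203,0,0,0,0.831,0],[-0.198,0.203,0,0,0,0.831,0],[-0.198,0.203,0,0,0,0.831,0]]'
python3 - <<'E'
from h import *
st(); held()
o=ctrl.get_obs(); c=cam("wrist",o); im=optics.get_image("wrist").copy()
for z0,a,b in((62,100,46),(62,110,56),(20,100,46)):
    q=proj(c,place(np.array([[-a,-b,z0],[a,-b,z0],[a,b,z0],[-a,b,z0]],float),[517,-281.5,-.228])); cv2.polylines(im,[q.astype(np.int32)],True,(255,0,0))
cv2.imwrite("pics/w3.png",cv2.resize(im,(800,600))[:,:,::-1])
r=get("ice0","wrist"); 
for a in r:
    p=ray(c,a["extent"][:2],38)-[517,-281.5,0]; print(round(a["conf"],2),np.round([p[0]*.974-p[1]*.226,p[0]*.226+p[1]*.974]))
E
```

```text
t: 11.5
ee_pos: [389.4, -251.9, 161.9]
orientation: [-3.119, 0.363, 0.003]
ft_force: [0.3, -0.3, -2.1]
width: 17.1
grasp_force: 30.0
t 11.5 tcp [ 389.4 -251.9  161.9] yaw -0.232 lipup -0.002 roll -0.001 q [-0.6   0.23  2.    0.    0.92  1.2 ] F [ 0.3 -0.3 -2.1] w 17.1 g 30.0
wrist pitch -0.022 gx -75.9 cost 0.123
side pitch -0.058 gx -75.8 cost 0.466
0.74 [ 19. -25.]
0.58 [23. 18.]
```

View pics/w3.png

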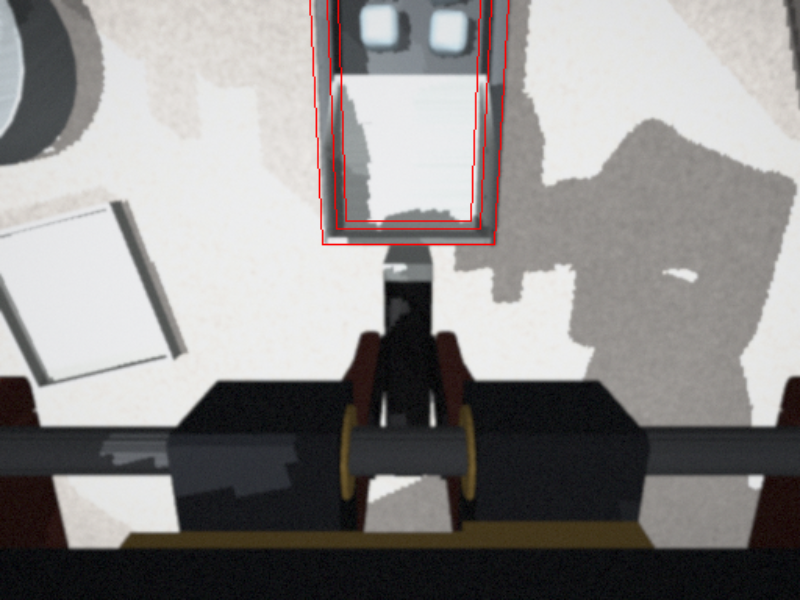

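The wrist view shows the bowl over the empty half of the tub, with the overlay on the rim and the first cubes at (380,27) and (448,30). I shift 3.5 mm sideways and lower.

```bash
python3 -m jog '[[0,0.09,0.3,0,0,0,0],[0,0,0.4,0,0,0,0],[0,0,0.4,0,0,0,0],[0,0,0.4,0,0,0,0],[0,0,0.35,0,0,0,0],[0,0,0.25,0,0,0,0],[0,0,0.1,0,0,0,0],[0,0,0,0,0,0,0],[0,0,0,0,0,0,0]]'; python3 -c "
from h import *
st();held()"
```

```text
t: 12.7
ee_pos: [389.7, -255.6, 75.2]
orientation: [3.121, -0.357, 0.0]
ft_force: [0.4, -0.9, -1.7]
width: 17.5
grasp_force: 30.0
t 12.7 tcp [ 389.7 -255.6   75.2] yaw -0.228 lipup 0.0 roll 0.0 q [-0.61  0.38  2.05 -0.    0.71  1.19] F [ 0.4 -0.9 -1.7] w 17.5 g 30.0
wrist pitch -0.023 gx -75.3 cost 0.118
side pitch -0.034 gx -74.0 cost 0.625
```

```bash
python3 -m jog '[[0,0,0.07,0,0,0,0],[0,0,0.05,0,0,0,0],[0,0,0,0,0,0,0]]'; python3 -m jog '[[0,0,0.025,0,0,0,0],[0,0,0,0,0,0,0]]';python3 -m jog '[[0,0,0.025,0,0,0,0],[0,0,0,0,0,0,0]]'
```

```text
t: 13.2
ee_pos: [389.4, -255.5, 70.0]
orientation: [-3.121, 0.357, 0.0]
ft_force: [0.5, -0.4, -2.2]
width: 17.8
grasp_force: 30.0
t: 13.4
ee_pos: [389.5, -255.5, 69.2]
orientation: [-3.121, 0.357, 0.0]
ft_force: [0.0, 1.1, -0.8]
width: 17.6
grasp_force: 30.0
t: 13.6
ee_pos: [389.5, -255.5, 68.2]
orientation: [-3.121, 0.357, 0.0]
ft_force: [-0.0, 0.7, -1.2]
width: 17.3
grasp_force: 30.0
```

```bash
python3 -m jog '[[0,0,0.025,0,0,0,0],[0,0,0,0,0,0,0]]';python3 -m jog '[[0,0,0.025,0,0,0,0],[0,0,0,0,0,0,0]]'
```

```text
t: 13.8
ee_pos: [389.6, -255.6, 67.2]
orientation: [3.121, -0.357, 0.0]
ft_force: [-0.6, 1.2, -1.5]
width: 17.5
grasp_force: 30.0
t: 14.0
ee_pos: [389.9, -255.8, 66.5]
orientation: [3.121, -0.357, 0.001]
ft_force: [0.4, -0.2, 1.6]
width: 17.4
grasp_force: 30.0
```

```bash
python3 -m jog '[[0.08,0,0,0,0,0,0],[0.15,0,0,0,0,0,0],[0.15,0,0,0,0,0,0],[0.15,0,0,0,0,0,0],[0.15,0,0,0,0,0,0],[0.15,0,0,0,0,0,0],[0.15,0,0,0,0,0,0],[0.15,0,0,0,0,0,0],[0.15,0,0,0,0,0,0],[0.15,0,0,0,0,0,0],[0.15,0,0,0,0,0,0],[0.15,0,0,0,0,0,0],[0.1,0,0,0,0,0,0],[0,0,0,0,0,0,0]]'; python3 - <<'E'
from h import *
st(); held()
o=ctrl.get_obs(); im=optics.get_image("wrist"); cv2.imwrite("pics/w4.png",np.hstack([cv2.resize(im[:200,130:390],(420,323)),cv2.resize(optics.get_image("side")[220:350,260:410],(373,323))])[:,:,::-1])
E
```

```text
t: 15.4
ee_pos: [461.7, -272.4, 66.3]
orientation: [3.121, -0.357, 0.001]
ft_force: [0.6, -0.1, 2.6]
width: 17.5
grasp_force: 30.0
t 15.4 tcp [ 461.7 -272.4   66.3] yaw -0.228 lipup 0.001 roll 0.0 q [-0.56  0.47  1.91  0.    0.76  1.24] F [ 0.6 -0.1  2.6] w 17.5 g 30.0
wrist pitch 0.0 gx -75.4 cost 0.3
side pitch -0.147 gx -76.4 cost 0.722
```

View pics/w4.png

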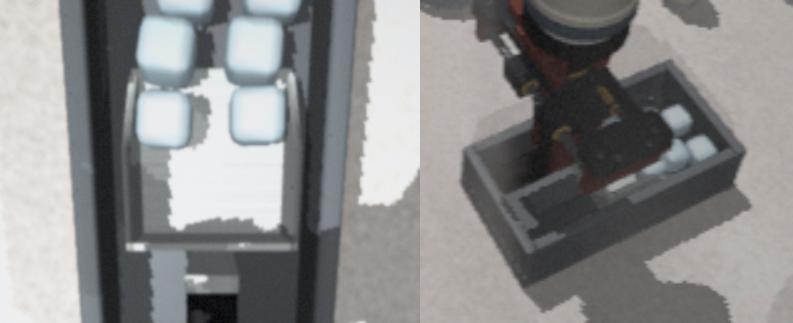

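The front two cubes are in the bowl at (163,118) and (257,115), and the second row is at the lip. I continue to the far wall.

```bash
python3 -m jog '[[0.1,0,0,0,0,0,0],[0.15,0,0,0,0,0,0],[0.15,0,0,0,0,0,0],[0.15,0,0,0,0,0,0],[0.15,0,0,0,0,0,0],[0.1,0,0,0,0,0,0],[0,0,0,0,0,0,0]]'; python3 - <<'E'
from h import *
st(); 
o=ctrl.get_obs(); im=optics.get_image("wrist"); cv2.imwrite("pics/w5.png",np.hstack([cv2.resize(im[:200,130:390],(420,323)),cv2.resize(optics.get_image("side")[220:350,260:410],(373,323))])[:,:,::-1])
E
```

```text
t: 16.4
ee_pos: [492.9, -279.5, 66.2]
orientation: [3.121, -0.357, 0.001]
ft_force: [0.6, -0.1, 1.9]
width: 17.2
grasp_force: 30.0
t 16.4 tcp [ 492.9 -279.5   66.2] yaw -0.228 lipup 0.001 roll 0.0 q [-0.54  0.51  1.84  0.    0.79  1.26] F [ 0.6 -0.1  1.9] w 17.2 g 30.0
```

View pics/w5.png

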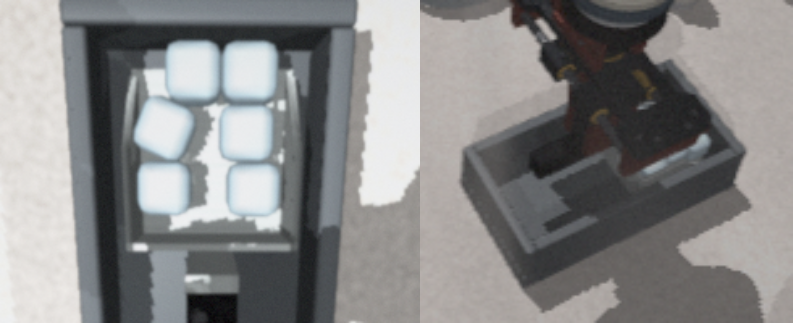

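Four cubes are fully in and the last two, at (193,70) and (250,72), are over the lip against the end wall. I nudge forward 4 mm, then tilt up and lift.

```bash
python3 -m jog '[[0.1,0,0,0,0,0,0],[0,0,0,0,0.4,0,0],[-0.04,0,0,0,0.6,0,0],[-0.06,0,-0.05,0,0.7,0,0],[-0.06,0,-0.05,0,0.7,0,0],[-0.06,0,-0.05,0,0.7,0,0],[-0.05,0,-0.05,0,0.6,0,0],[-0.05,0,-0.05,0,0.5,0,0],[0,0,0,0,0,0,0],[0.05,0,-0.1,0,0,0,0],[0.1,0,-0.2,0,0,0,0],[0.12,0,-0.27,0,0,0,0],[0.12,0,-0.27,0,0,0,0],[0.12,0,-0.27,0,0,0,0],[0.1,0,-0.2,0,0,0,0],[0.05,0,-0.1,0,0,0,0],[0,0,0,0,0,0,0]]'; python3 - <<'E'
from h import *
st(); 
o=ctrl.get_obs(); im=optics.get_image("wrist"); cv2.imwrite("pics/w6.png",np.hstack([cv2.resize(im[:240,130:390],(420,388)),cv2.resize(optics.get_image("side")[200:350,260:410],(373,388))])[:,:,::-1])
E
```

```text
t: 18.2
ee_pos: [483.3, -277.0, 135.8]
orientation: [3.004, -0.343, 0.657]
ft_force: [0.1, -0.0, -1.3]
width: 16.6
grasp_force: 30.0
t 18.2 tcp [ 483.3 -277.   135.8] yaw -0.227 lipup 0.431 roll -0.001 q [-0.65  0.27  2.13  0.47  0.39  0.75] F [ 0.1 -0.  -1.3] w 16.6 g 30.0
```

View pics/w6.png

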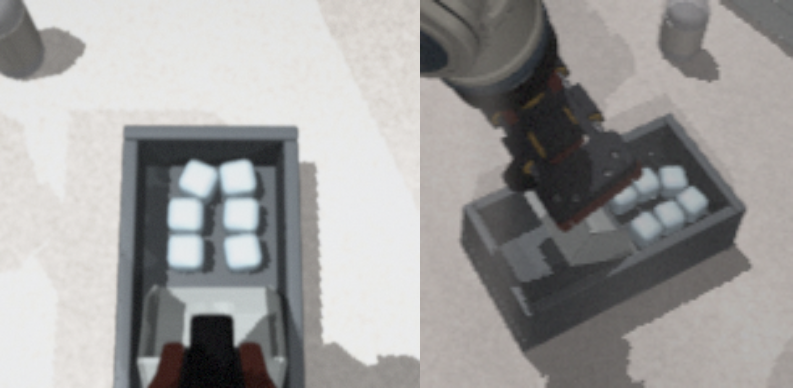

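The cubes are back in the tub, all six, and the scoop has turned nose-down in the fingers, probably because the lip jammed on the end wall during the tilt. I measure its pose in the hand.

```bash
python3 - <<'E'
from h import *
o=ctrl.get_obs(); T=pose(o); c=cam("wrist",o); optics.get_image("wrist"); r=get("scoop","wrist")
print([(a["conf"],a["extent"]) for a in r])
cs=cam("side"); optics.get_image("side"); rs=get("scoop","side"); print([(a["conf"],a["extent"]) for a in rs])
ct=cam("top"); optics.get_image("top"); rt=get("scoop","top"); print([(a["conf"],a["extent"]) for a in rt])
def ras(c,p):
    R=T[:3,:3]@Rot.from_rotvec([0,p[0]/50,0]).as_matrix(); g=T[:3,3]+T[:3,:3]@[0,0,-p[2]]; m=np.zeros((384,512),np.uint8)
    for P in SP:
        q=proj(c,(P-[p[1],0,72])@np.diag([1,-1,-1])@R.T+g); cv2.fillConvexPoly(m,cv2.convexHull((q*16).astype(np.int32)),1,shift=4)
    return m>0
M=[(c,r[0]["pixels"])]
for a in rs:
    if abs(a["extent"][0]-325)<50 and a["extent"][3]<90: M.append((cs,a["pixels"])); break
f=lambda p,M:np.mean([1-(ras(c,p)&m).sum()/(ras(c,p)|m).sum() for c,m in M])
for p0 in (0,-25,-45):
    for MM in (M[:1],M):
        b=minimize(f,[p0,-76,20],args=(MM,),method="Nelder-Mead",options=dict(initial_simplex=[[p0,-76,20],[p0-8,-76,20],[p0,-66,20],[p0,-76,28]],xatol=.05,fatol=1e-4)); print(len(MM),p0,np.round([b.x[0]/50,b.x[1],b.x[2]],2),round(b.fun,3))
E
```

```text
[(0.7, [261.0, 260.4, 92.8, 164.1]), (0.66, [247.3, 130.0, 23.6, 19.6])]
[(0.9, [317.8, 284.6, 48.7, 41.1])]
[(0.76, [342.7, 218.4, 27.0, 23.6]), (0.49, [244.8, 183.8, 49.1, 45.9])]
1 0 [ -0.87 -39.29 -11.8 ] 0.353
2 0 [ -0.91 -47.42   0.21] 0.462
1 -25 [ -0.97 -56.37  12.68] 0.347
2 -25 [ -0.93 -49.74   2.94] 0.461
1 -45 [ -0.97 -62.99  22.64] 0.358
2 -45 [ -0.92 -48.44   0.25] 0.462
```

```bash
python3 -m jog '[[-0.2,0,-0.1,0,0,0,0],[-0.2,0,-0.1,0,0,0,0],[-0.17,0,-0.06,0,0,0,0],[-0.05,0,0.11,0,0,0,0],[-0.05,0,0.11,0,0,0,0],[0,0,0,0,0,0,0]]'; python3 - <<'E'
from h import *
st()
o=ctrl.get_obs(); c=cam("wrist",o); im=optics.get_image("wrist"); 
tb=lambda p:np.round([(p[0]-517)*.974-(p[1]+281.5)*.226,(p[0]-517)*.226+(p[1]+281.5)*.974])
for n in ("ice0","ice3"):
    r=get(n,"wrist"); print([(round(a["conf"],2),tb(ray(c,a["extent"][:2],36)).tolist()) for a in r])
cs=cam("side"); im2=optics.get_image("side")
cv2.imwrite("pics/w7.png",np.hstack([cv2.resize(im[:,130:390],(380,560)),cv2.resize(im2[200:340,270:390],(420,490)) if 0 else cv2.copyMakeBorder(cv2.resize(im2[200:350,265:385],(420,525)),0,35,0,0,0)])[:,:,::-1])
E
```

```text
t: 19.2
ee_pos: [458.3, -270.8, 124.8]
orientation: [3.006, -0.343, 0.656]
ft_force: [0.4, 0.6, -1.7]
width: 16.7
grasp_force: 30.0
t 19.2 tcp [ 458.3 -270.8  124.8] yaw -0.228 lipup 0.43 roll -0.002 q [-0.67  0.26  2.18  0.54  0.36  0.65] F [ 0.4  0.6 -1.7] w 16.7 g 30.0
[(0.91, [57.0, -23.0]), (0.81, [31.0, 14.0]), (0.75, [84.0, -19.0]), (0.67, [30.0, -22.0]), (0.66, [60.0, 15.0]), (0.62, [80.0, 5.0]), (0.5, [9.0, 238.0]), (0.19, [-99.0, -3.0])]
[(0.91, [57.0, -23.0]), (0.81, [31.0, 14.0]), (0.75, [84.0, -19.0]), (0.67, [30.0, -22.0]), (0.66, [60.0, 15.0]), (0.62, [80.0, 5.0]), (0.5, [9.0, 238.0]), (0.19, [-99.0, -3.0])]
```

View pics/w7.png

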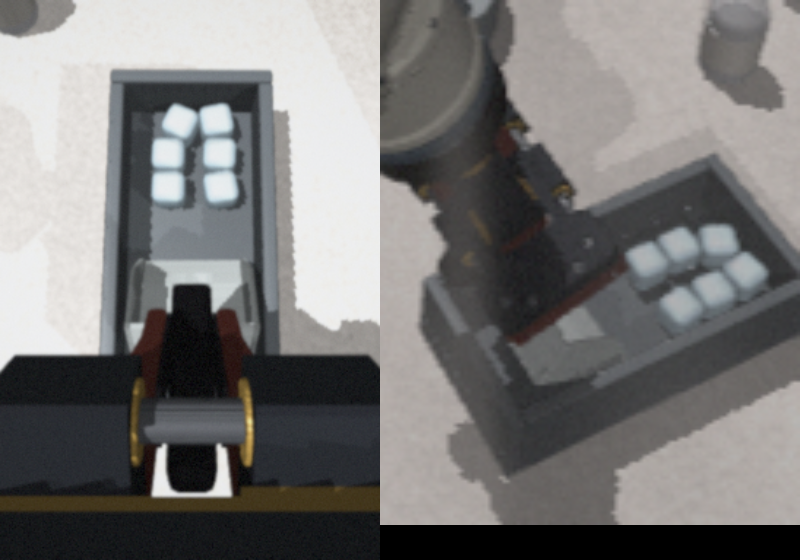

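All six cubes are in the tub at u = 30 to 84 mm, and the scoop hangs nose-down behind them. I press it flat on the empty floor by arcing back and down.

```bash
python3 -m jog '[[-0.04,0,0.09,0,0,0,0],[-0.04,0,0.09,0,0,0,0],[-0.21,0,0.035,0,0,0,0],[-0.21,0,0.035,0,0,0,0],[0,0,0,0,0,0,0]]'; python3 -m jog '[[-0.21,0,0.035,0,0,0,0],[-0.21,0,0.035,0,0,0,0],[-0.19,0,0.09,0,0,0,0],[0,0,0,0,0,0,0]]'; python3 - <<'E'
from h import *
st(); held()
E
```

```text
t: 19.9
ee_pos: [443.9, -267.2, 107.2]
orientation: [3.006, -0.344, 0.655]
ft_force: [0.5, 1.0, -0.2]
width: 17.3
grasp_force: 30.0
t: 20.3
ee_pos: [425.4, -263.0, 91.6]
orientation: [3.006, -0.344, 0.656]
ft_force: [0.2, -0.5, -0.4]
width: 16.4
grasp_force: 30.0
t 20.3 tcp [ 425.4 -263.    91.6] yaw -0.228 lipup 0.429 roll -0.003 q [-0.71  0.3   2.26  0.79  0.28  0.35] F [ 0.2 -0.5 -0.4] w 16.4 g 30.0
wrist pitch -0.621 gx -67.0 cost 0.158
side pitch -0.637 gx -66.2 cost 0.565
```

```bash
python3 -m jog '[[-0.12,0,0.04,0,-0.685,0,0],[-0.12,0,0.05,0,-0.685,0,0],[-0.115,0,0.06,0,-0.685,0,0],[-0.11,0,0.07,0,-0.685,0,0],[-0.105,0,0.08,0,-0.685,0,0],[-0.1,0,0.085,0,-0.685,0,0],[0,0,0,0,0,0,0]]'; python3 - <<'E'
from h import *
st(); held()
E
```

```text
t: 21.2
ee_pos: [408.3, -258.4, 71.2]
orientation: [-3.12, 0.35, -0.036]
ft_force: [0.8, -0.5, -1.1]
width: 16.8
grasp_force: 30.0
t 21.2 tcp [ 408.3 -258.4   71.2] yaw -0.224 lipup 0.023 roll -0.004 q [-0.6   0.4   2.03  0.02  0.69  1.18] F [ 0.8 -0.5 -1.1] w 16.8 g 30.0
wrist pitch -0.066 gx -72.2 cost 0.124
side pitch -0.051 gx -68.0 cost 0.644
```

```bash
python3 -m jog '[[0,0,0,0,-0.22,0,0.4],[0,0,0,0,0,0,0.4],[0,0,0,0,0,0,0.4],[0,0,0,0,0,0,0.4],[0,0,-0.05,0,0,0,0.4],[0,0,0,0,0,0,0.4]]'; python3 - <<'E'
from h import *
st(); held()
o=ctrl.get_obs(); c=cam("wrist",o); optics.get_image("wrist"); r=get("scoop","wrist")
parts=[p+[0,0,20] for p in SP]
b=fit("scoop",[(c,r[0]["pixels"])],[477,-273,-.228],hull=False,parts=parts); print(b)
E
```

```text
t: 22.0
ee_pos: [406.3, -257.5, 73.1]
orientation: [-3.116, 0.352, 0.001]
ft_force: [0.5, -0.5, -0.2]
width: 35.2
grasp_force: 0.0
t 22.0 tcp [ 406.3 -257.5   73.1] yaw -0.225 lipup -0.001 roll -0.005 q [-0.59  0.4   2.02  0.01  0.72  1.2 ] F [ 0.5 -0.5 -0.2] w 35.2 g 0.0
wrist pitch -0.044 gx -70.9 cost 0.132
side none
(array([ 4.73752067e+02, -2.71939427e+02, -2.24179861e-01]), np.float64(0.12316630822071706))
```

```bash
python3 -m jog '[[0.1,0,0,0,0,0,0.4],[0.15,0,0,0,0,0,0.4],[0.13,0,0,0,0,0,0.4],[0,0,0,0,0,0,0],[0,0,0,0,0,0,0],[0,0,0,0,0,0,0],[0,0,0,0,0,0,0],[0,0,0,0,0,0,0],[0,0,0,0,0,0,0]]'; python3 -m jog '[[0,0,-0.05,0,0,0,0],[0,0,-0.1,0,0,0,0],[0,0.08,-0.1,0,0,0,0],[0,0,0,0,0,0,0]]'; python3 -c "
from h import *
st(); held()"
```

```text
t: 23.2
ee_pos: [420.9, -260.8, 72.9]
orientation: [-3.116, 0.352, 0.001]
ft_force: [0.2, -0.9, -0.4]
width: 0.6
grasp_force: 0.0
t: 23.6
ee_pos: [420.9, -264.7, 83.7]
orientation: [-3.117, 0.352, -0.001]
ft_force: [0.4, 1.4, -0.1]
width: 0.7
grasp_force: 0.0
t 23.6 tcp [ 420.9 -264.7   83.7] yaw -0.225 lipup -0.0 roll -0.005 q [-0.59  0.4   1.98  0.01  0.76  1.2 ] F [ 0.4  1.4 -0.1] w 0.7 g 0.0
wrist pitch -0.123 gx -61.1 cost 0.352
side pitch -0.05 gx -45.2 cost 0.489
```

The fingers shut on nothing again, although the reported TCP was low enough. I suspect the real fingertips are about 33 mm short of the reported TCP, which would also explain the weak pivoting grip earlier. I check with one picture, marking the reported TCP and the suspected tip.

```bash
python3 - <<'E'
from h import *
o=ctrl.get_obs(); T=pose(o); cs=cam("side"); cw=cam("wrist",o)
a=optics.get_image("side"); b=optics.get_image("wrist")
def crop(im,c,x0,y0,w,h,k):
    im=cv2.resize(im[y0:y0+h,x0:x0+w],None,fx=k,fy=k,interpolation=cv2.INTER_CUBIC)
    for d,col in((0,(255,0,0)),(-33,(0,255,0))):
        u=(proj(c,(T[:3,3]+T[:3,:3]@[0,0,d])[None])[0]-[x0,y0]+.5)*k; cv2.drawMarker(im,tuple(int(v) for v in u),col,cv2.MARKER_CROSS,14,1)
    return im
A=crop(a,cs,250,190,130,150,3.9)[:585,:400] if 0 else cv2.resize(crop(a,cs,250,190,100,150,4),(400,600))
B=crop(b,cw,160,100,200,284,2); B=cv2.copyMakeBorder(B,0,32,0,0,0)
cv2.imwrite("pics/f.png",np.hstack([A,B])[:,:,::-1])
E
```

```text
(no output)
```

View pics/f.png

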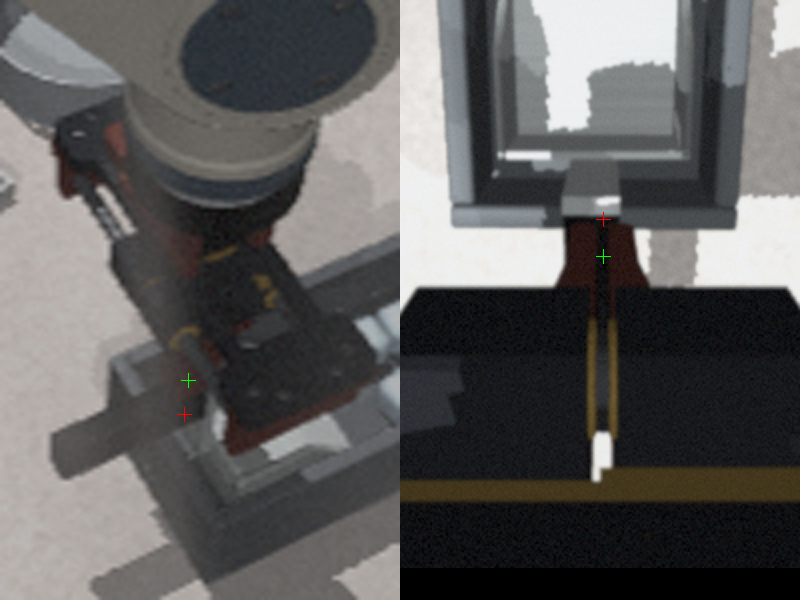

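The fingers sit above the handle: the reported TCP (red, on the handle) is about 33 mm below the real tips. So earlier I was pinching only the handle's top edge. I regrip 33 mm deeper, in steps, watching the force.

```bash
python3 -m jog '[[0,-0.08,0,0,0,0,0.45],[0,0,0,0,0,0,0.45],[0,0,0,0,0,0,0.45],[0,0,0,0,0,0,0.45],[0,0,0,0,0,0,0.45],[0,0,0.25,0,0,0,0.45],[0,0,0.25,0,0,0,0.45],[0,0,0.15,0,0,0,0.45],[0,0,0,0,0,0,0.45]]'; python3 -m jog '[[0,0,0.15,0,0,0,0.45],[0,0,0.15,0,0,0,0.45],[0,0,0.12,0,0,0,0.45],[0,0,0,0,0,0,0.45]]'; python3 -m jog '[[0,0,0,0,0,0,0],[0,0,0,0,0,0,0],[0,0,0,0,0,0,0],[0,0,0,0,0,0,0],[0,0,0,0,0,0,0],[0,0,0,0,0,0,0]]'
```

```text
t: 24.8
ee_pos: [420.2, -260.1, 55.5]
orientation: [-3.115, 0.351, 0.005]
ft_force: [-0.6, 0.6, 0.0]
width: 39.5
grasp_force: 0.0
t: 25.2
ee_pos: [420.6, -260.3, 39.4]
orientation: [-3.116, 0.351, 0.003]
ft_force: [0.2, -0.7, -1.0]
width: 39.3
grasp_force: 0.0
t: 25.8
ee_pos: [421.2, -260.8, 40.3]
orientation: [-3.116, 0.352, 0.001]
ft_force: [-0.3, -0.2, 1.8]
width: 17.9
grasp_force: 30.0
```

```bash
python3 -m jog '[[0,0.075,0,0,0,0,0],[0.1,0,0.01,0,0,0,0],[0.15,0,0,0,0,0,0],[0.15,0,0,0,0,0,0],[0.15,0,0,0,0,0,0],[0.15,0,0,0,0,0,0],[0.15,0,0,0,0,0,0],[0.15,0,0,0,0,0,0],[0.15,0,0,0,0,0,0],[0.15,0,0,0,0,0,0],[0.15,0,0,0,0,0,0],[0.15,0,0,0,0,0,0],[0.15,0,0,0,0,0,0],[0.15,0,0,0,0,0,0],[0.15,0,0,0,0,0,0],[0.15,0,0,0,0,0,0],[0.1,0,0,0,0,0,0],[0,0,0,0,0,0,0]]'; cat >> h.py <<'E'
def ices(z=36):
    o=ctrl.get_obs(); T=pose(o); c=cam("wrist",o); optics.get_image("wrist"); r=get("ice0","wrist")
    for a in r:
        if a["conf"]<.25: continue
        p=ray(c,a["extent"][:2],z); d=p-[517,-281.5,0]; tl=np.linalg.inv(T)@np.r_[p,1]
        print(round(a["conf"],2),"px",np.round(a["extent"]).tolist(),"tub uv",np.round([d[0]*.974-d[1]*.226,d[0]*.226+d[1]*.974]).tolist(),"tool",np.round(tl[:2]).tolist())
    return r
E
python3 -c "
from h import *
st(); held(); ices()"
```

```text
t: 27.6
ee_pos: [510.9, -284.6, 39.9]
orientation: [-3.117, 0.352, -0.001]
ft_force: [0.1, 0.6, 5.5]
width: 17.7
grasp_force: 30.0
t 27.6 tcp [ 510.9 -284.6   39.9] yaw -0.225 lipup -0.0 roll -0.005 q [-0.53  0.57  1.8   0.01  0.77  1.26] F [0.1 0.6 5.5] w 17.7 g 30.0
wrist pitch -0.025 gx -44.6 cost 0.462
side pitch -0.364 gx -50.6 cost 0.678
0.8 px [291.0, 149.0, 36.0, 34.0] tub uv [36.0, -24.0] tool [42.0, 20.0]
0.73 px [219.0, 69.0, 48.0, 48.0] tub uv [87.0, 23.0] tool [93.0, -27.0]
0.72 px [237.0, 122.0, 42.0, 49.0] tub uv [54.0, 12.0] tool [59.0, -16.0]
0.67 px [291.0, 108.0, 36.0, 32.0] tub uv [63.0, -24.0] tool [68.0, 20.0]
0.58 px [297.0, 68.0, 44.0, 43.0] tub uv [87.0, -26.0] tool [93.0, 22.0]
0.58 px [258.0, 72.0, 38.0, 43.0] tub uv [85.0, -2.0] tool [91.0, -2.0]
```

```bash
python3 -m jog '[[0.08,0,0,0,0,0,0],[0.04,0,0,0,0,0,0],[-0.02,0,0,0,0.3,0,0],[-0.03,0,-0.02,0,0.4,0,0],[-0.03,0,-0.03,0,0.5,0,0],[-0.03,0,-0.03,0,0.5,0,0],[-0.03,0,-0.03,0,0.5,0,0],[-0.03,0,-0.03,0,0.4,0,0],[0,0,0,0,0,0,0],[0,0,0,0,0,0,0]]'; python3 -c "
from h import *
st(); held(); ices(50)"
```

```text
t: 28.9
ee_pos: [506.8, -283.3, 43.8]
orientation: [3.07, -0.348, 0.416]
ft_force: [-0.2, -0.8, -2.3]
width: 17.7
grasp_force: 30.0
t 28.9 tcp [ 506.8 -283.3   43.8] yaw -0.227 lipup 0.269 roll -0.006 q [-0.59  0.49  2.01  0.26  0.4   0.98] F [-0.2 -0.8 -2.3] w 17.7 g 30.0
wrist pitch -0.087 gx -60.7 cost 0.589
side pitch -0.003 gx -58.4 cost 0.815
0.94 px [294.0, 93.0, 39.0, 37.0] tub uv [72.0, -26.0] tool [78.0, 22.0]
0.87 px [295.0, 134.0, 38.0, 36.0] tub uv [44.0, -27.0] tool [52.0, 23.0]
0.81 px [292.0, 170.0, 36.0, 37.0] tub uv [19.0, -25.0] tool [28.0, 21.0]
0.74 px [250.0, 135.0, 43.0, 41.0] tub uv [43.0, 3.0] tool [51.0, -7.0]
0.61 px [225.0, 58.0, 45.0, 44.0] tub uv [95.0, 21.0] tool [102.0, -25.0]
0.56 px [240.0, 169.0, 38.0, 39.0] tub uv [20.0, 10.0] tool [28.0, -14.0]
```

Five cubes slid into the bowl. I lift.

```bash
python3 -m jog '[[0.02,0,-0.06,0,0,0,0],[0.04,0,-0.15,0,0,0,0],[0.06,0,-0.22,0,0,0,0],[0.08,0,-0.29,0,0,0,0],[0.08,0,-0.29,0,0,0,0],[0.08,0,-0.29,0,0,0,0],[0.08,0,-0.29,0,0,0,0],[0.08,0,-0.29,0,0,0,0],[0.08,0,-0.29,0,0,0,0],[0.08,0,-0.29,0,0,0,0],[0.06,0,-0.22,0,0,0,0],[0.04,0,-0.15,0,0,0,0],[0.02,0,-0.06,0,0,0,0],[0,0,0,0,0,0,0]]'; python3 -c "
from h import *
st(); held(); ices(160); plan([470,17,165],down(0,.27))"
```

```text
t: 30.6
ee_pos: [507.3, -284.1, 164.4]
orientation: [3.069, -0.347, 0.419]
ft_force: [0.5, -0.6, -1.5]
width: 18.1
grasp_force: 30.0
t 30.6 tcp [ 507.3 -284.1  164.4] yaw -0.226 lipup 0.271 roll -0.005 q [-0.59  0.29  1.94  0.16  0.67  1.09] F [ 0.5 -0.6 -1.5] w 18.1 g 30.0
wrist pitch -0.103 gx -62.7 cost 0.577
side pitch -0.324 gx -51.4 cost 0.753
0.97 px [292.0, 170.0, 40.0, 36.0] tub uv [18.0, -26.0] tool [26.0, 22.0]
0.94 px [242.0, 166.0, 34.0, 42.0] tub uv [21.0, 10.0] tool [28.0, -14.0]
0.88 px [252.0, 133.0, 40.0, 41.0] tub uv [45.0, 2.0] tool [51.0, -7.0]
0.73 px [292.0, 93.0, 40.0, 37.0] tub uv [73.0, -26.0] tool [79.0, 22.0]
0.61 px [294.0, 134.0, 38.0, 32.0] tub uv [44.0, -28.0] tool [50.0, 24.0]
N 8 row [-0.225, -0.92, -0.063, 0.065, -0.001, -0.26] mid [497.0, -132.0, 165.0]
```

```bash
python3 -c "
from h import *
plan([475,17.7,165],down(0,.27),14)"
```

```text
N 14 row [-0.117, -0.529, -0.033, 0.037, -0.0, -0.149] mid [499.0, -132.0, 165.0]
```

```bash
python3 -m jog '[[-0.03,-0.13,-0.01,0.01,0,-0.037,0],[-0.06,-0.26,-0.016,0.018,0,-0.075,0],[-0.09,-0.4,-0.025,0.028,0,-0.112,0],[-0.117,-0.529,-0.033,0.037,0,-0.149,0],[-0.117,-0.529,-0.033,0.037,0,-0.149,0],[-0.117,-0.529,-0.033,0.037,0,-0.149,0],[-0.117,-0.529,-0.033,0.037,0,-0.149,0],[-0.117,-0.529,-0.033,0.037,0,-0.149,0],[-0.117,-0.529,-0.033,0.037,0,-0.149,0],[-0.117,-0.529,-0.033,0.037,0,-0.149,0],[-0.117,-0.529,-0.033,0.037,0,-0.149,0],[-0.117,-0.529,-0.033,0.037,0,-0.149,0],[-0.117,-0.529,-0.033,0.037,0,-0.149,0],[-0.117,-0.529,-0.033,0.037,0,-0.149,0],[-0.09,-0.4,-0.025,0.028,0,-0.112,0],[-0.06,-0.26,-0.016,0.018,0,-0.075,0],[-0.03,-0.13,-0.01,0.01,0,-0.037,0],[0,0,0,0,0,0,0]]'; python3 -c "
from h import *
st(); ices(160); T=pose(); 
plan([500,17.7,150],down(0,-.1),6); 
T[:3,3]=[500,17.7,150];T[:3,:3]=down(0,-.1);plan([527,17.7,131],down(0,-.85),8,T)"
```

```text
t: 32.7
ee_pos: [474.3, 18.0, 165.3]
orientation: [3.112, 0.003, 0.425]
ft_force: [-0.0, 0.2, -2.6]
width: 17.9
grasp_force: 30.0
t 32.7 tcp [474.3  18.  165.3] yaw 0.002 lipup 0.271 roll 0.001 q [ 0.02  0.12  2.17 -0.01  0.59  1.59] F [-0.   0.2 -2.6] w 17.9 g 30.0
0.96 px [287.0, 170.0, 38.0, 36.0] tub uv [-78.0, 271.0] tool [26.0, 18.0]
0.9 px [231.0, 167.0, 41.0, 43.0] tub uv [-85.0, 310.0] tool [28.0, -22.0]
0.82 px [286.0, 94.0, 41.0, 40.0] tub uv [-24.0, 283.0] tool [79.0, 18.0]
0.69 px [290.0, 133.0, 34.0, 33.0] tub uv [-51.0, 274.0] tool [51.0, 21.0]
0.56 px [249.0, 136.0, 45.0, 43.0] tub uv [-60.0, 303.0] tool [49.0, -9.0]
0.39 px [70.0, 138.0, 140.0, 188.0] tub uv [-91.0, 428.0] tool [48.0, -138.0]
N 6 row [0.098, -0.002, 0.076, 0.001, -0.591, 0.001] mid [488.0, 17.0, 159.0]
N 8 row [0.104, 0.0, 0.019, 0.0, -0.895, 0.0] mid [515.0, 18.0, 143.0]
```

```bash
python3 -c "
from h import *
T=plan([473,17.7,104],down(0,.03),8); plan([525,17.7,139],down(0,-.85),10,T)"
```

```text
N 8 row [-0.037, -0.002, 0.189, 0.001, -0.288, 0.001] mid [476.0, 17.0, 135.0]
N 10 row [0.093, 0.0, -0.132, -0.0, -0.84, 0.0] mid [495.0, 18.0, 127.0]
```

```bash
python3 -m jog '[[-0.037,0,0.189,0,-0.288,0,0],[-0.037,0,0.189,0,-0.288,0,0],[-0.037,0,0.189,0,-0.288,0,0],[-0.037,0,0.189,0,-0.288,0,0],[-0.037,0,0.189,0,-0.288,0,0],[-0.037,0,0.189,0,-0.288,0,0],[-0.037,0,0.189,0,-0.288,0,0],[-0.037,0,0.189,0,-0.288,0,0],[0.093,0,-0.132,0,-0.84,0,0],[0.093,0,-0.132,0,-0.84,0,0],[0.093,0,-0.132,0,-0.84,0,0],[0.093,0,-0.132,0,-0.84,0,0],[0.093,0,-0.132,0,-0.84,0,0],[0.093,0,-0.132,0,-0.84,0,0],[0.093,0,-0.132,0,-0.84,0,0],[0.093,0,-0.132,0,-0.84,0,0],[0.093,0,-0.132,0,-0.84,0,0],[0.093,0,-0.132,0,-0.84,0,0]]'; python3 -c "
from h import *
st(); ices(30); optics.get_image('top'); r=get('ice0','top'); c=cam('top'); print([(round(a['conf'],2),np.round(ray(c,a['extent'][:2],30)).tolist()) for a in r])"
```

```text
t: 34.6
ee_pos: [525.7, 17.3, 138.4]
orientation: [2.86, 0.0, -1.299]
ft_force: [0.0, 0.7, -1.5]
width: 18.3
grasp_force: 30.0
t 34.6 tcp [525.7  17.3 138.4] yaw -0.0 lipup -0.853 roll 0.001 q [0.01 0.83 1.31 0.   1.85 1.58] F [ 0.   0.7 -1.5] w 18.3 g 30.0
0.93 px [180.0, 13.0, 45.0, 26.0] tub uv [-2.0, 361.0] tool [128.0, -53.0]
0.43 px [321.0, 107.0, 6.0, 13.0] tub uv [-65.0, 236.0] tool [69.0, 54.0]
[(0.56, [582.0, -286.0, 30.0])]
```

```bash
python3 -m jog '[[0,0,0,0,0,0,0],[0,0,0,0,0,0,0],[-0.1,0,-0.09,0,0,0,0],[-0.188,0,-0.165,0,0,0,0],[-0.188,0,-0.165,0,0,0,0],[-0.188,0,-0.165,0,0,0,0],[-0.188,0,-0.165,0,0,0,0],[-0.188,0,-0.165,0,0,0,0],[-0.188,0,-0.165,0,0,0,0],[-0.188,0,-0.165,0,0,0,0],[-0.188,0,-0.165,0,0,0,0],[0,0,0,0,0,0,0]]'; python3 -c "
from h import *
st()
for cn in('top','side'):
    optics.get_image(cn); r=get('ice0',cn); c=cam(cn); print(cn,[(round(a['conf'],2),np.round(a['extent']).tolist(),np.round(ray(c,a['extent'][:2],18)).tolist()) for a in r if a['conf']>.2])
plan([440,22,170],down(1.51,0)); print(scoop_tcp([413.5,22.8,4],1.511,0,g=(-54,72),depth=51.7)[0])"
```

```text
t: 36.0
ee_pos: [525.5, 17.4, 225.6]
orientation: [2.863, 0.0, -1.291]
ft_force: [0.6, -0.5, -0.8]
width: 17.7
grasp_force: 30.0
t 36.0 tcp [525.5  17.4 225.6] yaw -0.0 lipup -0.847 roll 0.001 q [0.01 0.73 1.28 0.01 1.98 1.58] F [ 0.6 -0.5 -0.8] w 17.7 g 30.0
top [(0.52, [340.0, 188.0, 6.0, 9.0], [593.0, -283.0, 18.0])]
side [(0.58, [289.0, 189.0, 8.0, 17.0], [658.0, 12.0, 18.0]), (0.56, [282.0, 198.0, 13.0, 12.0], [621.0, -2.0, 18.0]), (0.43, [258.0, 189.0, 8.0, 11.0], [593.0, 68.0, 18.0])]
N 14 row [-0.062, -0.09, 0.153, -0.435, 0.463, -0.962] mid [478.0, 31.0, 204.0]
[410.27292228 -31.10348754  24.3       ]
```

```bash
python3 -c "
from h import *
plan([411.8,-34,150],down(1.511,0),16)"
```

```text
N 16 row [-0.134, -0.031, 0.203, -0.381, 0.405, -0.842] mid [452.0, 7.0, 201.0]
```

```bash
python3 -m jog '[[-0.134,-0.031,0.203,-0.381,0.405,-0.842,0],[-0.134,-0.031,0.203,-0.381,0.405,-0.842,0],[-0.134,-0.031,0.203,-0.381,0.405,-0.842,0],[-0.134,-0.031,0.203,-0.381,0.405,-0.842,0],[-0.134,-0.031,0.203,-0.381,0.405,-0.842,0],[-0.134,-0.031,0.203,-0.381,0.405,-0.842,0],[-0.134,-0.031,0.203,-0.381,0.405,-0.842,0],[-0.134,-0.031,0.203,-0.381,0.405,-0.842,0],[-0.134,-0.031,0.203,-0.381,0.405,-0.842,0],[-0.134,-0.031,0.203,-0.381,0.405,-0.842,0],[-0.134,-0.031,0.203,-0.381,0.405,-0.842,0],[-0.134,-0.031,0.203,-0.381,0.405,-0.842,0],[-0.134,-0.031,0.203,-0.381,0.405,-0.842,0],[-0.134,-0.031,0.203,-0.381,0.405,-0.842,0],[-0.134,-0.031,0.203,-0.381,0.405,-0.842,0],[-0.134,-0.031,0.203,-0.381,0.405,-0.842,0],[0,0,0,0,0,0,0]]'; cat >> h.py <<'E'
def held2(d=51.7):
    o=ctrl.get_obs(); T=pose(o); c=cam("wrist",o); optics.get_image("wrist"); r=get("scoop","wrist"); m=r[0]["pixels"]
    def ras(p):
        R=T[:3,:3]@Rot.from_rotvec([0,p[0]/50,0]).as_matrix(); g=T[:3,3]+T[:3,:3]@[0,0,-d]; q=proj(c,(SP[0]-[p[1],0,72])@np.diag([1,-1,-1])@R.T+g)
        k=np.zeros((384,512),np.uint8); cv2.fillConvexPoly(k,cv2.convexHull((q*16).astype(np.int32)),1,shift=4); return k>0
    m=m.copy(); f=lambda p:1-(ras(p)&m).sum()/((ras(p)|m)[:170]).sum()
    b=minimize(f,[0,-54],method="Nelder-Mead",options=dict(initial_simplex=[[0,-54],[5,-54],[0,-48]],xatol=.05,fatol=1e-4)); print("held2 pitch",b.x[0]/50,"gx",b.x[1],b.fun,r[0]["extent"])
E
python3 -c "
from h import *
st(); held2()
optics.get_image('top'); c=cam('top')
for n in ('ice0',):
    r=get(n,'top'); print([(round(a['conf'],2),np.round(a['extent']).tolist(),np.round(ray(c,a['extent'][:2],18)).tolist()) for a in r if a['conf']>.2])
"
```

```text
t: 37.9
ee_pos: [409.1, -34.4, 149.0]
orientation: [-2.287, -2.151, 0.003]
ft_force: [-0.2, -0.5, -1.1]
width: 17.7
grasp_force: 30.0
t 37.9 tcp [409.1 -34.4 149. ] yaw 1.51 lipup -0.0 roll -0.003 q [-0.11  0.17  2.11 -0.    0.86 -0.05] F [-0.2 -0.5 -1.1] w 17.7 g 30.0Traceback (most recent call last):
  File "<string>", line 3, in <module>
    st(); held2()
          ~~~~~^^
  File "h.py", line 101, in held2
    o=ctrl.get_obs(); T=pose(o); c=cam("wrist",o); optics.get_image("wrist"); r=get("scoop","wrist"); m=r[0]["pixels"]
                                                                                                        ~^^^
IndexError: list index out of range
```

```bash
python3 -c "
from h import *
for n in ('top','side'):
    optics.get_image(n); c=cam(n)
    r=get('ice0',n); print(n,[(round(a['conf'],2),np.round(a['extent']).tolist(),np.round(ray(c,a['extent'][:2],18)).tolist()) for a in r if a['conf']>.2])
im=optics.get_image('wrist')
r=get('drip_tray','wrist'); print([(a['conf'],a['extent']) for a in r])
for k in range(2):
    try: held2(); break
    except IndexError: print('miss'); optics.get_image('wrist')
"
```

```text
top [(0.59, [240.0, 170.0, 12.0, 10.0], [644.0, 38.0, 18.0]), (0.52, [243.0, 146.0, 17.0, 16.0], [722.0, 28.0, 18.0]), (0.5, [250.0, 171.0, 8.0, 10.0], [641.0, 4.0, 18.0]), (0.46, [340.0, 188.0, 7.0, 8.0], [595.0, -284.0, 18.0]), (0.38, [231.0, 183.0, 8.0, 10.0], [600.0, 65.0, 18.0])]
side [(0.59, [278.0, 186.0, 3.0, 7.0], [642.0, 39.0, 18.0]), (0.54, [282.0, 199.0, 12.0, 8.0], [619.0, -4.0, 18.0]), (0.53, [258.0, 189.0, 11.0, 10.0], [592.0, 67.0, 18.0]), (0.52, [288.0, 189.0, 13.0, 12.0], [656.0, 12.0, 18.0])]
[(0.66, [258.4, 83.8, 125.2, 34.3])]
held2 pitch 0.11875991821289063 gx -44.56226348876953 -0.25365103766333585 [260.9, 206.6, 122.2, 267.4]
```

```bash
python3 -m jog '[[0,0.06,0.3,0,0,0,0],[0,0,0.5,0,0,0,0],[0,0,0.5,0,0,0,0],[0,0,0.5,0,0,0,0],[0,0,0.5,0,0,0,0],[0,0,0.4,0,0,0,0],[0,0,0.2,0,0,0,0],[0,0,0.08,0,0,0,0],[0,0,0,0,0,0,0]]'; python3 -m jog '[[0,0,0.05,0,0,0,0],[0,0,0.03,0,0,0,0],[0,0,0,0,0,0,0]]';  python3 -c "
from h import *
st(); optics.get_image('wrist')
try: held2()
except IndexError: print('miss')"
```

```text
t: 39.3
ee_pos: [414.6, -33.9, 30.9]
orientation: [2.287, 2.153, -0.0]
ft_force: [0.2, -0.5, -1.5]
width: 18.1
grasp_force: 30.0
t: 39.6
ee_pos: [414.7, -34.0, 28.0]
orientation: [2.287, 2.153, 0.001]
ft_force: [0.3, 0.5, -1.5]
width: 18.0
grasp_force: 30.0
t 39.6 tcp [414.7 -34.   28. ] yaw 1.51 lipup -0.001 roll 0.001 q [-0.11  0.42  2.18 -0.    0.54 -0.05] F [ 0.3  0.5 -1.5] w 18.0 g 30.0
held2 pitch 0.17180366516113282 gx -40.78073501586914 -0.2600236846557267 [260.4, 206.5, 124.1, 268.8]
```

```bash
python3 -m jog '[[0,0,0.05,0,0,0,0],[0,0,0,0,0,0,0]]'; python3 -m jog '[[0,0,0.04,0,0,0,0],[0,0,0,0,0,0,0]]';python3 -m jog '[[0,0,0.025,0,0,0,0],[0,0,0,0,0,0,0]]'
```

```text
t: 39.95
ee_pos: [414.3, -33.9, 25.5]
orientation: [2.287, 2.153, -0.0]
ft_force: [0.3, -0.4, -0.8]
width: 17.9
grasp_force: 30.0
t: 40.15
ee_pos: [414.5, -34.0, 24.0]
orientation: [2.287, 2.153, -0.0]
ft_force: [-0.5, -0.4, -1.5]
width: 17.5
grasp_force: 30.0
t: 40.35
ee_pos: [414.7, -34.1, 23.5]
orientation: [2.286, 2.153, 0.0]
ft_force: [-0.7, -1.4, 6.6]
width: 17.9
grasp_force: 30.0
```

```bash
python3 -m jog '[[0,0,-0.01,0,0,0,0],[0,0,0,0,0,0,0.45],[0,0,0,0,0,0,0.45],[0,0,0,0,0,0,0.45],[0,0,0,0,0,0,0.45],[0,0,-0.2,0,0,0,0.45],[0,0,-0.5,0,0,0,0.45],[0,0,-0.7,0,0,0,0.45],[0,0,-0.8,0,0,0,0.45],[0,0,-0.8,0,0,0,0.45],[0,0,-0.8,0,0,0,0.45],[0,0,-0.5,0,0,0,0.45],[0,0,0,0,0,0,0.45]]'; python3 - <<'E'
from h import *
st(); o=ctrl.get_obs(); optics.get_image("wrist"); c=cam("wrist",o); r=get("scoop","wrist"); print([(a["conf"],a["extent"]) for a in r])
ms=[(c,a["pixels"]) for a in r[:1]]
optics.get_image("side"); cs=cam("side"); rs=[a for a in get("scoop","side") if abs(a["extent"][0]-220)<20]
if rs: ms.append((cs,rs[0]["pixels"]))
for m in ms+[ms]: print([np.round(v,3) for v in fit("scoop",[m] if isinstance(m,tuple) else m,[416,20,1.51],hull=False)])
optics.get_image("top"); ct=cam("top"); rt=get("drip_tray","top"); 
rw=get("drip_tray","wrist"); print([(round(a["conf"],2),a["extent"]) for a in rw])
print([np.round(v,3) for v in fit("drip_tray",[(c,rw[0]["pixels"])],[417,14,1.6])] if rw else 0)
E
```

```text
t: 41.65
ee_pos: [416.2, -34.0, 198.5]
orientation: [2.284, 2.15, 0.006]
ft_force: [-0.4, -0.1, 0.5]
width: 39.7
grasp_force: 0.0
t 41.65 tcp [416.2 -34.  198.5] yaw 1.51 lipup -0.001 roll 0.007 q [-0.11  0.09  2.06 -0.    0.98 -0.05] F [-0.4 -0.1  0.5] w 39.7 g 0.0
[(0.81, [259.7, 160.8, 62.2, 150.2])]
[array([416.583,  20.718,   1.517]), np.float64(0.053)]
[array([416.599,  19.686,   1.502]), np.float64(0.072)]
[array([416.759,  20.126,   1.506]), np.float64(0.065)]
[(0.62, [256.9, 122.1, 111.5, 106.7])]
[array([416.616,   9.36 ,   1.588]), np.float64(0.133)]
```

```bash
python3 -c "
from h import *
plan([525,312,220],down(.55),12)"
```

```text
N 12 row [0.772, -0.148, -0.053, -0.001, 0.001, 0.764] mid [427.0, 153.0, 207.0]
```

```bash
python3 -m jog '[[0.772,-0.148,-0.053,0,0,0.764,0.45],[0.772,-0.148,-0.053,0,0,0.764,0.45],[0.772,-0.148,-0.053,0,0,0.764,0.45],[0.772,-0.148,-0.053,0,0,0.764,0.45],[0.772,-0.148,-0.053,0,0,0.764,0.45],[0.772,-0.148,-0.053,0,0,0.764,0.45],[0.772,-0.148,-0.053,0,0,0.764,0.45],[0.772,-0.148,-0.053,0,0,0.764,0.45],[0.772,-0.148,-0.053,0,0,0.764,0.45],[0.772,-0.148,-0.053,0,0,0.764,0.45],[0.772,-0.148,-0.053,0,0,0.764,0.45],[0.772,-0.148,-0.053,0,0,0.764,0.45],[0,0,0,0,0,0,0.45]]'; cat > tb.py <<'E'
from h import *
def look(p0=(525,312,.55-np.pi)):
    o=ctrl.get_obs(); im=optics.get_image("wrist"); c=cam("wrist",o); r=get("tube","wrist"); print([(round(a["conf"],2),np.round(a["extent"]).tolist()) for a in r])
    M=[a["pixels"] for a in r[:1]]
    hsv=cv2.cvtColor(im,cv2.COLOR_RGB2HSV); red=((hsv[...,0]<10)|(hsv[...,0]>170))&(hsv[...,1]>150)&(hsv[...,2]>70); red[200:]=0
    n,l,s,ct=cv2.connectedComponentsWithStats(red.astype(np.uint8))
    print("red",[(s[i].tolist(),np.round(ray(c,ct[i],39.5)).tolist()) for i in range(1,n) if s[i,4]>30])
    for m in M: print([np.round(v,3) for v in fit("tube",[(c,m)],p0)])
E
python3 -c "
from tb import *
st(); look()
r=get('ice0','top')"
```

```text
t: 43.3
ee_pos: [527.4, 314.2, 219.7]
orientation: [3.023, 0.853, 0.001]
ft_force: [0.7, -0.1, -0.1]
width: 39.8
grasp_force: 0.0
t 43.3 tcp [527.4 314.2 219.7] yaw 0.55 lipup 0.001 roll 0.0 q [ 0.52  0.37  1.63 -0.    1.14  1.54] F [ 0.7 -0.1 -0.1] w 39.8 g 0.0
[(0.77, [263.0, 157.0, 17.0, 70.0])]
red [([259, 128, 10, 19, 173], [556.0, 328.0, 40.0]), ([258, 172, 11, 21, 206], [506.0, 298.0, 40.0])]
[array([530.828, 313.981,  -2.579]), np.float64(0.107)]
```

```bash
python3 -m jog '[[0.07,0.05,0.4,0,0,-0.125,0.45],[0,0,0.8,0,0,0,0.45],[0,0,0.9,0,0,0,0.45],[0,0,0.9,0,0,0,0.45],[0,0,0.9,0,0,0,0.45],[0,0,0.7,0,0,0,0.45],[0,0,0.4,0,0,0,0.45],[0,0,0.2,0,0,0,0.45],[0,0,0.05,0,0,0,0.45],[0,0,0,0,0,0,0.45]]'; python3 -m jog '[[0,0,0.05,0,0,0,0.45],[0,0,0.03,0,0,0,0.45],[0,0,0,0,0,0,0.45]]'; python3 -m jog '[[0,0,0.03,0,0,0,0.45],[0,0,0,0,0,0,0.45]]'
```

```text
t: 44.45
ee_pos: [529.5, 311.7, 11.5]
orientation: [3.017, 0.873, 0.002]
ft_force: [-0.0, -0.1, 0.4]
width: 39.5
grasp_force: 0.0
t: 44.75
ee_pos: [529.3, 311.7, 8.1]
orientation: [3.017, 0.873, 0.002]
ft_force: [-0.2, -0.4, 0.2]
width: 39.4
grasp_force: 0.0
t: 44.95
ee_pos: [529.0, 311.5, 6.4]
orientation: [3.017, 0.873, 0.0]
ft_force: [-1.0, 0.2, -0.2]
width: 39.5
grasp_force: 0.0
```

```bash
python3 -m jog '[[0.05,-0.02,0.05,0,0,0,0.45],[0,0,0,0,0,0,0.45]]'; python3 -m jog '[[0,0,0.04,0,0,0,0.45],[0,0,0,0,0,0,0.45]]'; python3 -m jog '[[0,0,0.025,0,0,0,0.45],[0,0,0,0,0,0,0.45]]'
```

```text
t: 45.15
ee_pos: [530.3, 313.4, 4.1]
orientation: [3.017, 0.873, 0.0]
ft_force: [0.1, 0.2, -0.2]
width: 39.5
grasp_force: 0.0
t: 45.35
ee_pos: [530.0, 313.1, 2.5]
orientation: [3.017, 0.873, -0.0]
ft_force: [0.0, 0.3, -1.2]
width: 39.5
grasp_force: 0.0
t: 45.55
ee_pos: [530.1, 313.2, 1.6]
orientation: [3.017, 0.873, -0.0]
ft_force: [-0.2, -0.0, -0.0]
width: 39.5
grasp_force: 0.0
```

```bash
for i in 1 2 3; do python3 -m jog '[[0,0,0.025,0,0,0,0.45],[0,0,0,0,0,0,0.45]]' | grep -E "ee_pos|ft"; done
```

```text
ee_pos: [530.1, 313.2, 0.6]
ft_force: [0.0, 0.5, 1.0]
ee_pos: [530.2, 313.2, -0.4]
ft_force: [-0.2, 0.2, 0.8]
ee_pos: [530.7, 313.4, -0.6]
ft_force: [-0.9, -0.8, 4.3]
```

```bash
python3 -m jog '[[0,0,-0.06,0,0,0,0.45],[0,0,0,0,0,0,0],[0,0,0,0,0,0,0],[0,0,0,0,0,0,0],[0,0,0,0,0,0,0],[0,0,0,0,0,0,0]]'; python3 -m jog '[[0,0,0,0,0,0,0],[0,0,-0.1,0,0,0,0],[0,0,-0.2,0,0,0,0],[0,0,-0.4,0,0,0,0],[0,0,-0.6,0,0,0,0],[0,0,-0.8,0,0,0,0],[0,0,-0.8,0,0,0,0],[0,0,-0.4,0,0,0,0],[0,0,0,0,0,0,0]]'; python3 - <<'E'
from h import *
st(); o=ctrl.get_obs(); im=optics.get_image("wrist"); c=cam("wrist",o); r=get("tube","wrist"); print([(round(a["conf"],2),np.round(a["extent"]).tolist()) for a in r])
optics.get_image("top"); ct=cam("top"); r=get("ice0","top"); print([(round(a["conf"],2),np.round(a["extent"]).tolist(),np.round(ray(ct,a["extent"][:2],18)).tolist()) for a in r if a["conf"]>.2])
r=get("scoop","top"); print([(round(a["conf"],2),np.round(a["extent"]).tolist()) for a in r])
plan([600,17.7,150],down(.56),12)
E
```

```text
t: 46.75
ee_pos: [530.1, 313.1, 1.0]
orientation: [3.017, 0.873, -0.0]
ft_force: [-0.3, -0.1, -0.3]
width: 14.1
grasp_force: 30.0
t: 47.65
ee_pos: [531.9, 314.3, 136.5]
orientation: [-3.017, -0.873, -0.009]
ft_force: [0.1, -0.4, 0.0]
width: 14.1
grasp_force: 30.0
t 47.65 tcp [531.9 314.3 136.5] yaw 0.563 lipup 0.006 roll 0.001 q [ 0.51  0.47  1.69 -0.    0.97  1.52] F [ 0.1 -0.4  0. ] w 14.1 g 30.0
[(0.91, [262.0, 214.0, 34.0, 119.0]), (0.4, [111.0, 307.0, 11.0, 8.0])]
[(0.63, [240.0, 169.0, 9.0, 9.0], [646.0, 36.0, 18.0]), (0.58, [231.0, 183.0, 8.0, 10.0], [603.0, 66.0, 18.0]), (0.52, [338.0, 190.0, 8.0, 2.0], [588.0, -277.0, 18.0])]
[(0.95, [258.0, 239.0, 60.0, 25.0])]
N 12 row [-0.203, 0.599, -0.038, 0.0, 0.002, 0.003] mid [565.0, 165.0, 141.0]
```

```bash
python3 -m jog '[[-0.1,0.3,-0.03,0,0,0,0],[-0.203,0.599,-0.05,0,0,0,0],[-0.203,0.599,-0.05,0,0,0,0],[-0.203,0.599,-0.05,0,0,0,0],[-0.203,0.599,-0.05,0,0,0,0],[-0.203,0.599,-0.05,0,0,0,0],[-0.203,0.599,-0.05,0,0,0,0],[-0.203,0.599,-0.05,0,0,0,0],[-0.203,0.599,-0.05,0,0,0,0],[-0.203,0.599,-0.05,0,0,0,0],[-0.203,0.599,-0.05,0,0,0,0],[-0.203,0.599,-0.05,0,0,0,0],[-0.1,0.3,0,0,0,0,0],[0,0,0,0,0,0,0]]'; python3 - <<'E'
from h import *
st(); o=ctrl.get_obs(); im=optics.get_image("wrist"); c=cam("wrist",o)
for n in ("tube","ice0"):
    r=get(n,"wrist"); print(n,[(round(a["conf"],2),np.round(a["extent"]).tolist(),np.round(ray(c,a["extent"][:2],20)[:2]).tolist()) for a in r if a["conf"]>.2])
r=get("pan","wrist"); print([(round(a["conf"],2),np.round(a["extent"]).tolist()) for a in r])
optics.get_image("side"); cs=cam("side"); r=get("ice0","side"); print([(round(a["conf"],2),np.round(a["extent"]).tolist(),np.round(ray(cs,a["extent"][:2],20)[:2]).tolist()) for a in r if a["conf"]>.2])
E
```

```text
t: 49.3
ee_pos: [601.4, 16.5, 155.9]
orientation: [3.018, 0.87, -0.001]
ft_force: [0.3, 0.5, 0.2]
width: 14.1
grasp_force: 30.0
t 49.3 tcp [601.4  16.5 155.9] yaw 0.561 lipup -0.001 roll 0.0 q [ 0.01  0.43  1.71 -0.    1.    1.02] F [0.3 0.5 0.2] w 14.1 g 30.0
tube [(0.78, [262.0, 212.0, 30.0, 119.0], [558.0, -12.0]), (0.72, [186.0, 230.0, 47.0, 22.0], [489.0, 54.0])]
ice0 [(0.97, [270.0, 125.0, 25.0, 22.0], [649.0, 35.0]), (0.93, [218.0, 146.0, 24.0, 26.0], [598.0, 72.0]), (0.69, [290.0, 151.0, 34.0, 28.0], [636.0, 0.0]), (0.59, [295.0, 132.0, 21.0, 16.0], [657.0, 7.0]), (0.55, [461.0, 308.0, 18.0, 7.0], [583.0, -304.0])]
[(0.68, [261.0, 166.0, 141.0, 124.0]), (0.4, [480.0, 154.0, 64.0, 48.0])]
[(0.48, [288.0, 190.0, 10.0, 13.0], [651.0, 9.0]), (0.46, [351.0, 268.0, 15.0, 9.0], [592.0, -274.0]), (0.36, [280.0, 186.0, 7.0, 4.0], [645.0, 35.0])]
```

```bash
python3 -c "
from h import *
plan([578,12,140],down(1.8),13)"
```

```text
N 13 row [-0.033, -0.037, 0.032, 0.0, 0.0, -0.907] mid [588.0, 19.0, 148.0]
```

```bash
python3 -m jog '[[-0.033,-0.037,0.03,0,0,-0.907,0],[-0.033,-0.037,0.03,0,0,-0.907,0],[-0.033,-0.037,0.03,0,0,-0.907,0],[-0.033,-0.037,0.03,0,0,-0.907,0],[-0.033,-0.037,0.03,0,0,-0.907,0],[-0.033,-0.037,0.03,0,0,-0.907,0],[-0.033,-0.037,0.03,0,0,-0.907,0],[-0.033,-0.037,0.03,0,0,-0.907,0],[-0.033,-0.037,0.03,0,0,-0.907,0],[-0.033,-0.037,0.03,0,0,-0.907,0],[-0.033,-0.037,0.03,0,0,-0.907,0],[-0.033,-0.037,0.03,0,0,-0.907,0],[-0.033,-0.037,0.03,0,0,-0.907,0],[0,0,0,0,0,0,0]]'; python3 - <<'E'
from h import *
st(); o=ctrl.get_obs(); im=optics.get_image("wrist"); c=cam("wrist",o)
for n in ("tube","ice0"):
    r=get(n,"wrist"); print(n,[(round(a["conf"],2),np.round(a["extent"]).tolist(),np.round(ray(c,a["extent"][:2],20)[:2]).tolist()) for a in r if a["conf"]>.2])
E
```

```text
t: 51.0
ee_pos: [577.9, 11.9, 140.8]
orientation: [1.953, 2.461, -0.001]
ft_force: [-0.4, 0.1, 0.4]
width: 14.3
grasp_force: 30.0
t 51.0 tcp [577.9  11.9 140.8] yaw 1.8 lipup -0.0 roll -0.0 q [ 0.    0.42  1.77 -0.    0.95 -0.23] F [-0.4  0.1  0.4] w 14.3 g 30.0
tube [(0.68, [260.0, 212.0, 33.0, 121.0], [587.0, -32.0])]
ice0 [(0.84, [294.0, 122.0, 24.0, 30.0], [599.0, 73.0]), (0.84, [328.0, 168.0, 30.0, 28.0], [648.0, 34.0]), (0.66, [317.0, 199.0, 31.0, 28.0], [646.0, -3.0]), (0.66, [327.0, 192.0, 20.0, 22.0], [654.0, 8.0]), (0.49, [303.0, 193.0, 20.0, 19.0], [628.0, 0.0])]
```

Five cubes are on the pan's far side and the near side is free, so I lower the tube there.

```bash
python3 -m jog '[[0,0,0.3,0,0,0,0],[0,0,0.5,0,0,0,0],[0,0,0.5,0,0,0,0],[0,0,0.5,0,0,0,0],[0,0,0.5,0,0,0,0],[0,0,0.5,0,0,0,0],[0,0,0.5,0,0,0,0],[0,0,0.4,0,0,0,0],[0,0,0.2,0,0,0,0],[0,0,0.1,0,0,0,0],[0,0,0,0,0,0,0]]'; python3 -m jog '[[0,0,0.05,0,0,0,0],[0,0,0,0,0,0,0]]'
```

```text
t: 52.25
ee_pos: [578.3, 11.2, -19.3]
orientation: [1.955, 2.459, -0.001]
ft_force: [0.7, 0.7, 0.3]
width: 14.4
grasp_force: 30.0
t: 52.45
ee_pos: [578.8, 11.2, -20.5]
orientation: [1.954, 2.458, 0.001]
ft_force: [-0.1, 0.4, -0.2]
width: 14.4
grasp_force: 30.0
```

```bash
for i in 1 2 3; do python3 -m jog '[[0,0,0.025,0,0,0,0],[0,0,0,0,0,0,0]]' | grep -E "ee_pos|ft_f|width"; done
```

```text
ee_pos: [578.6, 11.1, -21.7]
ft_force: [0.2, -1.0, 0.4]
width: 14.3
ee_pos: [578.3, 11.2, -23.1]
ft_force: [0.4, -0.2, -0.8]
width: 14.2
ee_pos: [578.3, 11.2, -24.2]
ft_force: [0.3, 0.3, -0.8]
width: 14.4
```

```bash
for i in 1 2; do python3 -m jog '[[0,0,0.025,0,0,0,0],[0,0,0,0,0,0,0]]' | grep -E "ee_pos|ft_f|width"; done; python3 -m jog '[[0,0,0,0,0,0,0.33],[0,0,0,0,0,0,0.33],[0,0,0,0,0,0,0.33],[0,0,0,0,0,0,0.33],[0,0,-0.1,0,0,0,0.33],[0,0,-0.3,0,0,0,0.33],[0,0,-0.6,0,0,0,0.33],[0,0,-0.9,0,0,0,0.33],[0,0,-0.9,0,0,0,0.33],[0,0,-0.9,0,0,0,0.33],[0,0,-0.9,0,0,0,0.33],[0,0,0,0,0,0,0.33]]'; python3 - <<'E'
from h import *
st(); o=ctrl.get_obs(); im=optics.get_image("wrist"); c=cam("wrist",o)
for n in ("tube","ice0"):
    r=get(n,"wrist"); print(n,[(round(a["conf"],2),np.round(a["extent"]).tolist(),np.round(ray(c,a["extent"][:2],14)[:2]).tolist()) for a in r if a["conf"]>.2])
    if n=="tube": print(fit("tube",[(c,r[0]["pixels"])],[578,11,1.8],parts=[tubep()-[0,0,27]]))
optics.get_image("side"); cs=cam("side")
rs=[a for a in get("scoop","side") if abs(a["extent"][0]-220)<20]
print([np.round(v,3) for v in fit("scoop",[(cs,rs[0]["pixels"])],[416,20,1.51],hull=False)] if rs else "no scoop")
E
```

```text
ee_pos: [578.3, 11.2, -25.2]
ft_force: [-0.2, 0.6, -0.6]
width: 14.3
ee_pos: [578.3, 11.2, -26.2]
ft_force: [-0.8, 0.5, -0.7]
width: 13.9
t: 54.65
ee_pos: [581.8, 11.3, 164.2]
orientation: [1.95, 2.452, 0.01]
ft_force: [0.3, 0.7, 0.3]
width: 29.2
grasp_force: 0.0
t 54.65 tcp [581.8  11.3 164.2] yaw 1.798 lipup -0.003 roll 0.01 q [-0.    0.39  1.76 -0.    0.99 -0.23] F [0.3 0.7 0.3] w 29.2 g 0.0
tube [(0.62, [257.0, 162.0, 15.0, 74.0], [578.0, 16.0]), (0.32, [295.0, 183.0, 16.0, 15.0], [628.0, 1.0])]
(array([576.39758341,  14.35536074,   1.80651644]), np.float64(0.021276595744680882))
ice0 [(0.78, [308.0, 191.0, 28.0, 20.0], [646.0, -5.0]), (0.76, [295.0, 183.0, 15.0, 17.0], [628.0, 1.0]), (0.7, [321.0, 160.0, 26.0, 26.0], [650.0, 36.0]), (0.66, [320.0, 186.0, 16.0, 19.0], [659.0, 6.0]), (0.61, [288.0, 121.0, 23.0, 29.0], [601.0, 72.0])]
[array([418.906,  20.952,   1.482]), np.float64(0.108)]
```

```bash
python3 -m jog '[[0,0,-0.3,0,0,0,0.33],[0,0,0,0,0,0,0.33],[0,0,0,0,0,0,0.33]]'; python3 -c "
from workcell import ctrl
print(ctrl.close_job())"
```

```text
t: 55.2
ee_pos: [578.5, 11.3, 170.0]
orientation: [1.955, 2.458, -0.0]
ft_force: [0.8, 0.4, -0.4]
width: 29.1
grasp_force: 0.0
the job is handed in; nothing more can be done
None
```

I handed the job in at about 55 s (no verdict came back): the last camera check showed five ice cubes and the tube lying in the pan and the scoop in its drip tray, with the sixth cube last seen in the tub.

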